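Gauge a feed roller and refit it in the printer

TASK

Check the cleaned steel feed roller from the V-rest before refitting it: lower it from above between the jaws of the GO gauge (the horseshoe with the wider gap and square jaw tips) until its full thickness has passed the jaws, lift it back out, then try it the same way in the NO-GO gauge (narrower gap, bevelled jaw tips), which must stop it, letting it bear gently on both jaw tips for about a second without forcing it. Then lay the roller in the two V-shaped bearing saddles of the opened label printer without dropping it and let go; leave the bottle, tape, screwdriver and tweezers where they are.

Things in the scene. Friction and masses are not known exactly. Their poses are not given: they have to be found in the camera images.
- roller_center (a point): The feed roller, lying level: plain bright steel cylinder 32 mm in diameter and 130 mm long, with a 12 mm journal 25 mm long at each end (180 mm over all), about 0.3 kg. The point is its centre, on its axis; its x axis runs along the roller (either end is the same). It is symmetrical. Grip it across the diameter in the middle.
- rest: Black V-rest that carries the roller at the start: base plate 150 x 84 x 8 mm, two 8 mm thick V uprights 48 mm either side of its middle (48 mm high, 57 mm across), the roller's axis lying along its x axis, 47 mm above the bench. Origin: centre of its underside, on the bench. Fixed.
- go_gap (a point): Middle of the GO gap at the height of the jaw tips, 114 mm above the bench. x: across the plate, along which the roller's axis must lie; y: from jaw to jaw; z: up. Gap 35 mm, open to the top, edges rounded 3 mm; the jaws (dark anvils) are 18 mm deep, below them the throat is 52 mm wide and ends 62 mm under the tips. The roller is through when its axis is 22 to 45 mm under the tips.
- go: GO gauge: steel horseshoe (snap gauge) 12 mm thick and 88 mm wide, upright in a grey stand (base 80 x 98 mm; below 47 mm only clamp and base), square jaw tips. Origin: underside of the stand, under the gap. Fixed. Hold the roller in its middle, with the plate 35 to 55 mm along it from there, so that the fingers go down beside the plate.
- nogo_gap (a point): Middle of the NO-GO gap at the height of the jaw tips, 114 mm above the bench; axes as for the GO gap. Gap only 27 mm, edges rounded 3 mm: the roller cannot enter and comes to bear on both jaw tips with its axis about 6 mm above this point. A push of about 5 N is plenty; above about 15 N a roller held in its middle begins to tilt in the grip.
- nogo: NO-GO gauge: same stand and horseshoe as the GO gauge, told by its narrower gap and the outer corners of its jaw tips cut off at a slant. Either gauge may be the left one. Origin: underside of the stand, under the gap. Fixed.
- saddle (a point): Centre of the roller when seated in the printer, on its axis, 78 mm above the bench. x: along the roller's axis; y: to the printer's rear; z: up. Two aluminium side plates, 70 to 76 mm either side of this point, each have a 90 degree V, open to the top, 36 mm wide at the mouth (88 mm above the bench), for the 12 mm journals. The roller's body lies between the plates with 5 mm of play at each end.
- printer: Opened label printer, grey plastic, 204 x 220 mm. Origin on the bench under the saddle point, same axes. Below the roller it is open down to 40 mm above the bench; its front lip, 50 mm high, is 50 mm in front; a small paper roll begins 86 mm behind the saddle point, the raised lid 160 mm behind. Fixed.
- bottle: Bystander: white plastic alcohol bottle, 48 mm across, 125 mm tall, standing beyond the gauges and the printer. Origin: its underside.
- screwdriver: Bystander: slim dark precision screwdriver, 160 mm long, 15 mm thick, lying. Origin: near its middle, on the bench.
- tweezers: Bystander: dark steel tweezers, 140 mm long, 10 mm high, lying on the robot's side of the gauges. Origin: near the middle, on the bench.
- tape: Bystander: clear tape roll lying flat, 70 mm across, 18 mm high, on the robot's side between V-rest and gauges. Origin: its underside.
Not all that is in view belongs to the job. Leave any orange or purple look-alike of the part that bears roller_center alone.

How it is judged:
By the outcome, as a careful person would: the job done as asked, in the order asked, and still so for the second after the job is handed in, with the robot touching nothing.
It also fails if it takes over 53 s, if anything falls off the work surface, if the arm or the gripper's body presses on something with over 40 N, if the wrist force passes 120 N, or if a joint passes its speed limit or range.

ROBOT

A 7-joint arm with a two-finger parallel gripper is mounted at the origin on the work surface. World frame = base frame: x ahead of the robot, y to its left, z up, the work surface at z = 0. Lengths are in m, angles in degrees, forces in N, time in s.
With the tool pointing down it reaches from about 0.425 to 0.875 m from the base axis. Payload 4.7 kg.
Tool frame: the origin (TCP) lies midway between the tips of the shut fingers; the grasp point (between the pads) lies env.grip_point_offset behind it (env.grip_point_offset is the distance from the TCP to the grasp point, in m); x points along the fingers, y is the direction in which the jaws open and shut, and the axes are right-handed (so a half turn about x gives the same grasp; the last joint's range is limited). The gripper opens to 87 mm and grips with 3 to 60 N. Pads are 19 mm wide; open, the fingers measure 117 mm over their backs; the gripper's body (75 mm by 190 mm) begins 51 mm behind the grasp point.
Start: joints at [74.089, 18.392, -4.016, 83.108, 1.295, 78.541, -3.26], TCP at [0.187, -0.623, 0.223] pointing down, gripper open.
Joint ranges: [-163.93, 163.93], [-17.29, 119.83], [-79.2, 71.16], [3.27, 140.29], [-89.18, 269.18], [5.43, 117.66], [-154.24, 154.24]. Speed limits (degrees/s): [147.25, 147.25, 180, 180, 180, 180, 180].

INTERFACE

Orientations are given as [roll, pitch, yaw] about the fixed x, y, z axes, in that order (R = Rz(yaw) Ry(pitch) Rx(roll)).
In Python, from cell import readout, read_camera, camera_params, sign_off, spot_in, pinpoint, env gives the robot as it stands.
- The arm moves only by the shell command python3 -m pendant 'ROWS' [OPENING] [FORCE]. ROWS is a JSON object of lists of equal length, an entry for each row: "xyz": the shift along the world's x, y, z in m, a list of three; "turn": the turn about the world's z in rad. A call has 1 to 10 rows; each row shifts and turns the pose as measured when the row begins; what a row does not reach is not made up. A row lasts 1/8 s, in which the tool goes at most 62.5 mm and 10.7 degrees, less where a joint would pass 70% of its speed; a pose out of reach is approached as far as the arm can. A call is refused whole if a number of a shift passes 0.0625 or a number of a turn 0.188, either way. A call with a gripper value outside its range is refused whole. OPENING is the opening, from 0 (shut) to 1 (fully open), set as the call begins (- or left out, the last holds). The fingers move at their own pace and stop on an object; FORCE is the grip in N (left out, the last holds). Time passes only in rows, so rows that do not move let the fingers close. It gives the time, the measured TCP pose, the force and the opening at its end, in the units of the state.
- readout.get_obs(): the state, without advancing time (a new reading comes with each control period).
- read_camera(name): name is "scene" or "top"; returns the picture (400x640x3 uint8, red, green, blue); there is no depth.
- camera_params(name): a dict with "fx", "fy", "cx", "cy" (pixels), "rvec" (rotation vector, rad) and "tvec" (3), from world to camera coordinates, as OpenCV has them. Camera axes: x right, y down, z forward; pixel columns grow to the right and rows downward; lengths in m; the calibration is good to about 2 mm. A picture is of the moment at which its call begins. camera_params takes no time and is no camera call.
- sign_off(): hands the job in, once; it reports no verdict.
Trained networks look in the newest picture that a camera, given by its name, has taken for a name from the list of things; names that differ only in an ending like _2 or _b are one class to them, and where a whole thing is asked for, a point or a joint stands for the part that bears it (a point fixed in the world has none). Each returns a list of dicts, best first, with "score" (0 to 1); they miss things now and then, are a little off and sometimes report something else, mostly with a low value. They report only what shows in the picture. A call takes as long as a camera call. They do not tell look-alikes from the thing itself.
- spot_in(camera, name): "at" ([x, y, z] in m, in the coordinates of the camera as it stood for that picture, good to about 4 mm: the middle of the surface that is visible of it).
- pinpoint(camera, name): "at" ([x, y, z] in m, in the coordinates of the camera as it stood for that picture, good to about 4 mm: a listed point, or the origin of a listed thing).
The state is a dict: "time_s": time; "qpos": joint angles; "joint_velocities": joint speeds; "effort": joint torques, N m; "tool_pos": TCP position; "tool_rot": TCP orientation; "force": force on the tool from outside, world axes, zero at the start; "wrist_torque": the same for the moment, N m; "grip_width": finger opening in m.
Only numpy, scipy, OpenCV 4.12 (cv2) and the standard library are available. Lean on these libraries where they do the work, as an engineer would, in place of code of your own. Each camera call takes 0.05 s, during which the arm holds its last target.

## Working session

There is one attempt and no reset: what is moved stays moved. The work goes in short steps, Python scripts to look and compute and a shell command to move; the robot and the scene stay as the last step left them, time stands still between calls to the robot, and variables do not carry over. Pictures are saved under pics/ and viewed, and the job is handed in when it is done.

```bash
ls; mkdir -p pics; cat > h.py <<'E'
import numpy as np, cv2
from cell import readout, read_camera, camera_params, spot_in, pinpoint, env
def toW(cam,p):
    c=camera_params(cam);R=cv2.Rodrigues(np.array(c['rvec'],float))[0]
    return R.T@(np.array(p)-np.array(c['tvec'],float).ravel())
def pix(cam,P):
    c=camera_params(cam);K=np.array([[c['fx'],0,c['cx']],[0,c['fy'],c['cy']],[0,0,1]],float)
    return cv2.projectPoints(np.array(P,float).reshape(-1,3),np.array(c['rvec'],float),np.array(c['tvec'],float),K,None)[0].reshape(-1,2)
def ray(cam,uv,z):
    c=camera_params(cam);R=cv2.Rodrigues(np.array(c['rvec'],float))[0];t=np.array(c['tvec'],float).ravel()
    o=-R.T@t;d=R.T@np.array([(uv[0]-c['cx'])/c['fx'],(uv[1]-c['cy'])/c['fy'],1])
    return o+d*(z-o[2])/d[2]
def snap(cam,name):
    im=read_camera(cam);cv2.imwrite('pics/'+name,im[:,:,::-1]);return im
E
python3 - <<'E'
from h import *
np.set_printoptions(precision=4,suppress=True)
print(readout.get_obs(),env.grip_point_offset)
for cam in('scene','top'):
    snap(cam,cam+'0.png'); print(camera_params(cam))
    for n in('roller_center','rest','go_gap','nogo_gap','saddle'):
        for d in pinpoint(cam,n)[:3]:
            w=toW(cam,d['at']);print(cam,n,round(d['score'],2),w,pix(cam,w)[0])
E
```

```text
pics
{'time_s': 0.0, 'qpos': array([74.0874, 18.4354, -4.0149, 83.1759,  1.2938, 78.5405, -3.2583]), 'joint_velocities': array([ 0.0119, -0.0275,  0.0844,  0.0572,  0.0539,  0.0285,  0.03  ]), 'effort': array([  0.0001, -49.1288,  -0.4038, -31.2527,  -0.0638,   0.0437,
         0.0002]), 'tool_pos': array([ 0.1868, -0.622 ,  0.2215]), 'tool_rot': array([-87.3958,  89.8932, 109.3276]), 'force': array([-0.3259, -0.1337,  0.3159]), 'wrist_torque': array([0.0237, 0.0367, 0.0044]), 'grip_width': 0.0874478283832934} 0.0187
{'fx': 481.47321714837676, 'fy': 481.47321714837676, 'cx': 319.6496413802132, 'cy': 203.18749348433073, 'rvec': array([ 1.7153,  1.8311, -0.7406]), 'tvec': array([ 0.1861, -0.303 ,  1.7087])}
scene roller_center 0.97 [ 0.3994 -0.616   0.0178] [168.1483 183.0607]
scene roller_center 0.73 [ 0.3057 -0.4072  0.017 ] [242.7372 165.7906]
scene roller_center 0.71 [ 0.5326 -0.373   0.0484] [239.4163 212.3946]
scene rest 0.65 [ 0.5389 -0.373   0.0017] [240.8937 225.4594]
scene nogo_gap 0.65 [0.531  0.0554 0.1123] [399.5118 203.3025]
scene saddle 0.65 [0.569  0.3075 0.0763] [496.5276 228.2513]
{'fx': 440.72783154226363, 'fy': 440.72783154226363, 'cx': 312.4809612105832, 'cy': 199.42746700382688, 'rvec': array([ 1.9905, -2.2138,  0.2446]), 'tvec': array([-0.1039,  0.5483,  1.4137])}
top roller_center 0.97 [ 0.4001 -0.6191  0.0142] [450.449  226.7508]
top roller_center 0.91 [ 0.3131 -0.4074  0.0195] [392.7984 258.7821]
top roller_center 0.72 [ 0.5395 -0.3709  0.0505] [373.9263 192.216 ]
top rest 0.78 [ 0.541  -0.3679  0.0043] [371.2829 195.0675]
top rest 0.49 [0.5695 0.3083 0.006 ] [176.8613 207.2101]
top go_gap 0.85 [ 0.5626 -0.11    0.1171] [295.676 188.739]
top go_gap 0.34 [0.5291 0.0597 0.1199] [244.0099 204.0733]
top nogo_gap 0.63 [0.5301 0.061  0.1174] [243.6999 203.9714]
top saddle 0.9 [0.571  0.3059 0.0793] [170.8217 202.1482]
top saddle 0.25 [0.5276 0.0585 0.0057] [249.5735 211.4828]
```

View pics/scene0.png

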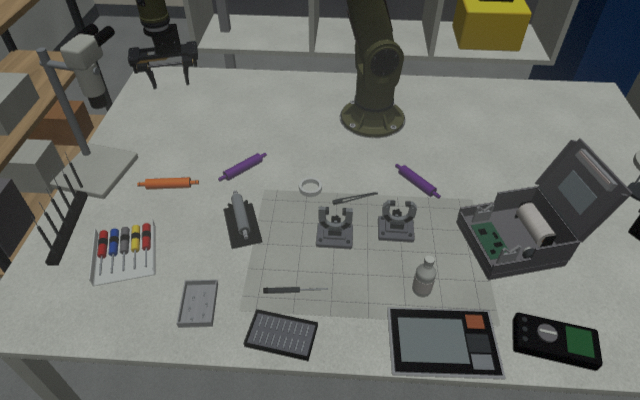

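View pics/top0.png

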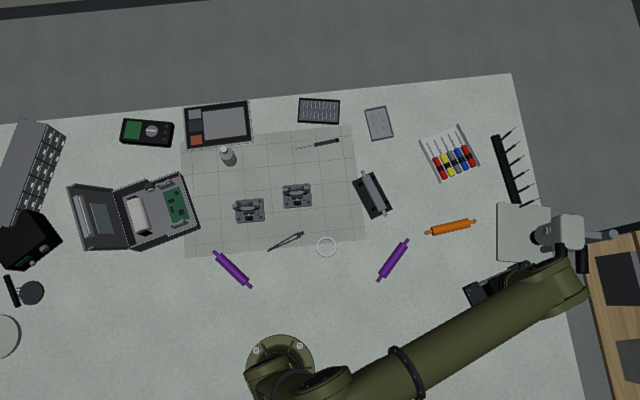

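```bash
python3 - <<'E'
import cv2,numpy as np
a=cv2.imread('pics/scene0.png');b=cv2.imread('pics/top0.png')
cv2.imwrite('pics/c1.png',cv2.resize(a[150:250,180:380],None,fx=4,fy=4,interpolation=2))
cv2.imwrite('pics/c2.png',cv2.resize(a[150:290,360:560],None,fx=4,fy=4,interpolation=2))
cv2.imwrite('pics/c3.png',cv2.resize(b[140:280,120:320],None,fx=4,fy=4,interpolation=2))
cv2.imwrite('pics/c4.png',cv2.resize(b[140:280,270:470],None,fx=4,fy=4,interpolation=2))
E
```

```text
(no output)
```

View pics/c1.png

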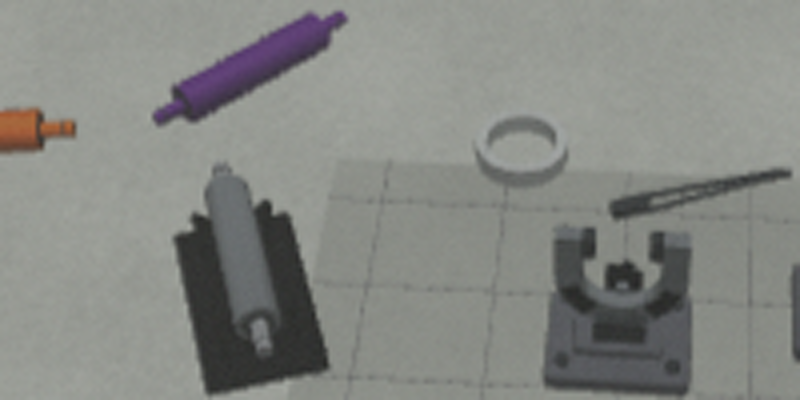

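View pics/c2.png

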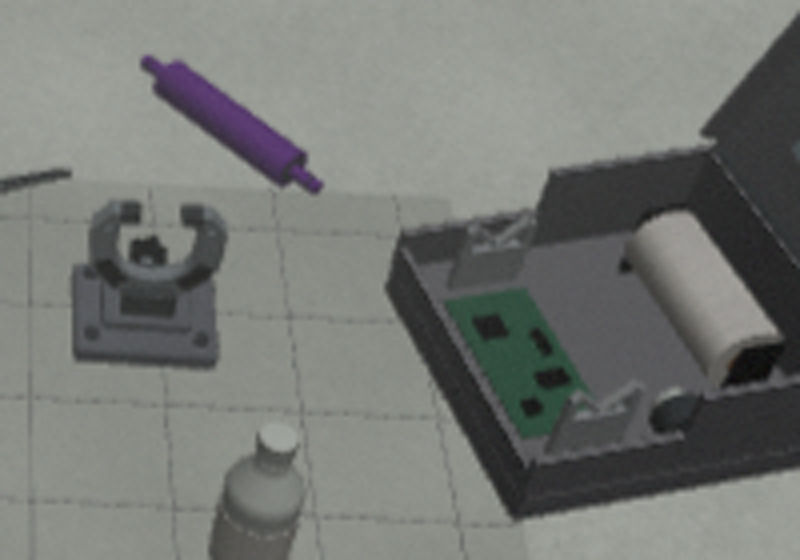

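View pics/c3.png

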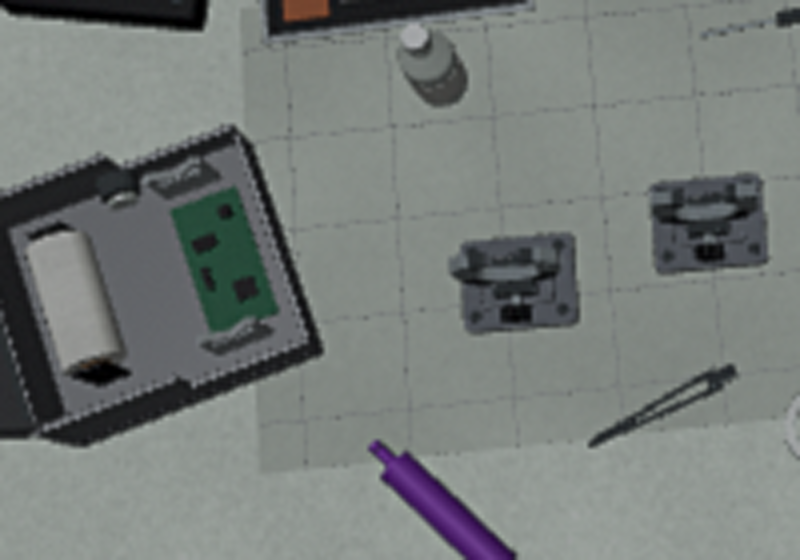

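View pics/c4.png

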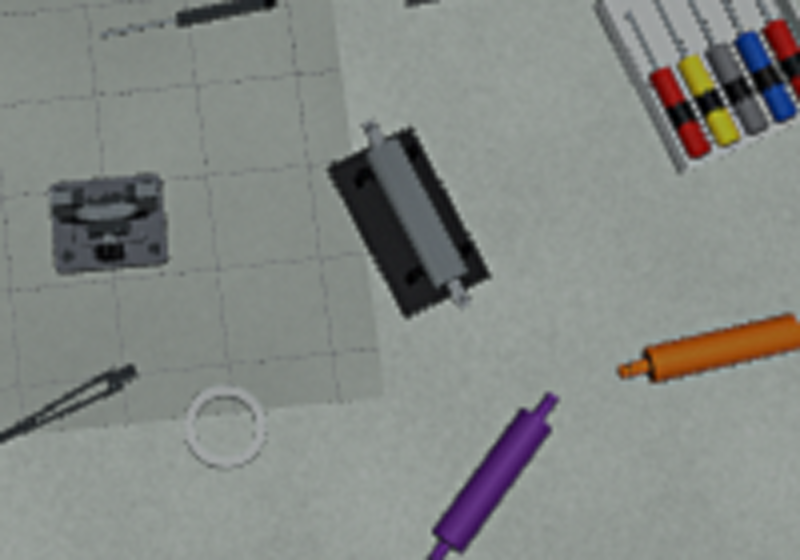

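GO is the gauge at scene (335,220), y≈-0.11: square tips, wider gap. NO-GO is at scene (397,215), y≈+0.06: narrow gap, bevelled tips. The roller candidates are purple (243,166), purple (417,181), orange (168,183) and the steel one in the black V-rest at (240,212). I choose the steel one. Next, close crops for precise geometry.

```bash
cat > crop.py <<'E'
import cv2,sys
def crop(src,x,y,w,h,f,out,pts=None):
    a=cv2.imread(src)[y:y+h,x:x+w];a=cv2.resize(a,None,fx=f,fy=f,interpolation=cv2.INTER_CUBIC)
    a=cv2.convertScaleAbs(a,alpha=1.4)
    for i in range(0,w,5):
        cv2.line(a,(int((i+.5)*f),0),(int((i+.5)*f),6 if i%10 else 12),(0,255,255),1)
        if i%10==0: cv2.putText(a,str(x+i),(int(i*f),24),0,.4,(0,255,255),1)
    for i in range(0,h,5):
        cv2.line(a,(0,int((i+.5)*f)),(6 if i%10 else 12,int((i+.5)*f)),(0,255,255),1)
        if i%10==0: cv2.putText(a,str(y+i),(14,int((i+.5)*f)+4),0,.4,(0,255,255),1)
    if pts is not None:
        for seg in pts:
            q=[(int((u-x+.5)*f),int((v-y+.5)*f)) for u,v in seg]
            for p,r in zip(q[:-1],q[1:]): cv2.line(a,p,r,(0,0,255),1)
    cv2.imwrite(out,a)
E
python3 - <<'E'
from crop import crop
s='pics/scene0.png';t='pics/top0.png'
crop(s,310,195,50,60,9,'pics/d_go_s.png');crop(s,372,190,50,60,9,'pics/d_ng_s.png')
crop(t,275,175,45,40,12,'pics/d_go_t.png');crop(t,225,190,45,40,12,'pics/d_ng_t.png')
import cv2,numpy as np
cv2.imwrite('pics/d_s.png',cv2.hconcat([cv2.resize(cv2.imread('pics/d_go_s.png'),(400,480)),cv2.resize(cv2.imread('pics/d_ng_s.png'),(400,480))]))
E
python3 - <<'E'
from h import *
np.set_printoptions(precision=4,suppress=True)
for k in range(2):
  for cam in('scene','top'):
    read_camera(cam)
    for n in('roller_center','rest','go_gap','nogo_gap','saddle','go','nogo','printer'):
        for d in pinpoint(cam,n)[:3]:
            w=toW(cam,d['at']);
            if d['score']>.3:print(cam,n,round(d['score'],2),w)
print(readout.get_obs()['time_s'])
E
```

```text
scene roller_center 0.97 [ 0.533  -0.3701  0.0479]
scene roller_center 0.87 [0.3335 0.1267 0.0156]
scene roller_center 0.75 [ 0.3997 -0.6153  0.0187]
scene rest 0.93 [ 0.538  -0.3722 -0.0008]
scene go_gap 0.69 [ 0.5623 -0.1107  0.1142]
scene nogo_gap 0.84 [0.527  0.0529 0.1155]
scene saddle 0.84 [0.5668 0.3033 0.0776]
scene saddle 0.54 [0.53   0.0534 0.1161]
scene go 0.65 [ 0.5648 -0.1097  0.1135]
scene go 0.63 [0.5706 0.3076 0.0761]
scene printer 0.55 [ 0.5701  0.3121 -0.0022]
top roller_center 0.85 [ 0.3998 -0.6167  0.0132]
top roller_center 0.76 [ 0.3126 -0.4046  0.0215]
top roller_center 0.72 [0.3395 0.1332 0.0196]
top rest 0.66 [0.533  0.0589 0.1186]
top go_gap 0.65 [ 0.5623 -0.1098  0.1153]
top saddle 0.78 [0.5702 0.3056 0.079 ]
top go 0.93 [ 0.5682 -0.1112  0.0024]
top nogo 0.96 [0.5276 0.0547 0.0078]
top printer 0.95 [0.5708 0.3074 0.0056]
scene roller_center 0.98 [0.3315 0.1255 0.0157]
scene roller_center 0.71 [ 0.3978 -0.6165  0.0206]
scene roller_center 0.69 [ 0.3061 -0.4088  0.0162]
scene rest 0.71 [ 0.5373 -0.3708  0.0001]
scene go_gap 0.38 [ 0.4081 -0.0508  0.0019]
scene saddle 0.69 [0.5696 0.3068 0.0762]
scene go 0.86 [ 0.5615 -0.1126 -0.002 ]
scene nogo 0.89 [0.5305 0.0515 0.0017]
scene nogo 0.47 [ 0.5368 -0.3709  0.0013]
scene printer 0.82 [ 0.5707  0.3108 -0.0001]
top roller_center 0.96 [ 0.5377 -0.3713  0.0509]
top roller_center 0.95 [ 0.3139 -0.4057  0.0163]
top roller_center 0.94 [0.3375 0.1285 0.0194]
top rest 0.97 [ 0.5411 -0.3683  0.0037]
top go_gap 0.65 [ 0.5655 -0.1093  0.1164]
top nogo_gap 0.76 [0.5329 0.0586 0.1177]
top saddle 0.75 [0.5678 0.3063 0.0788]
top go 0.84 [ 0.5702 -0.1114  0.0061]
top nogo 0.82 [0.5281 0.0558 0.0096]
top nogo 0.53 [ 0.3768 -0.1878  0.0026]
top printer 0.91 [0.5698 0.3124 0.0029]
2.4
```

View pics/d_s.png

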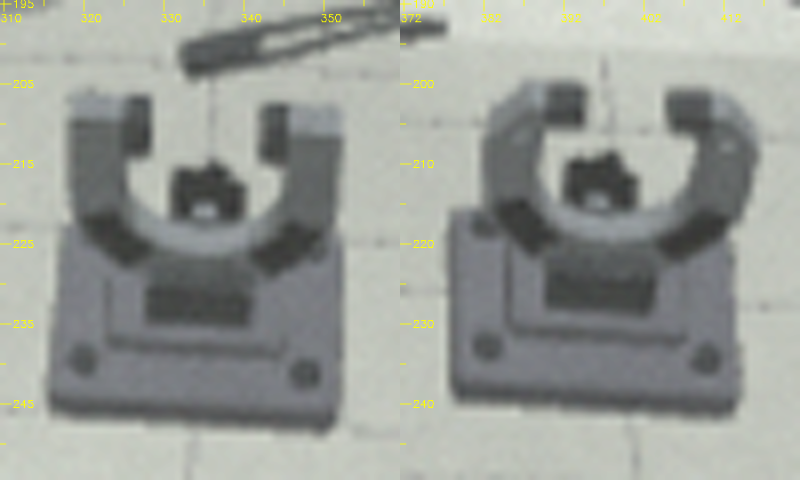

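View pics/d_go_t.png

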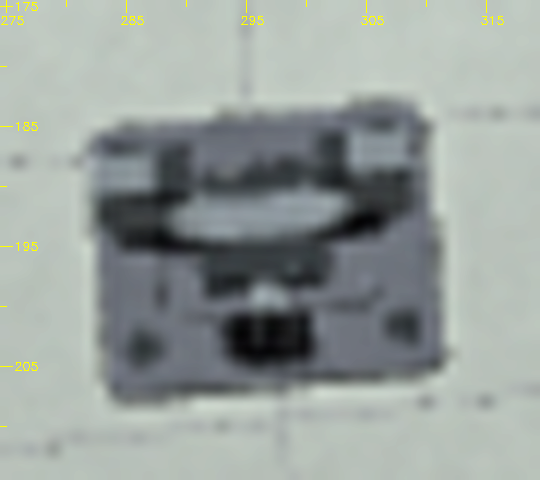

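View pics/d_ng_t.png

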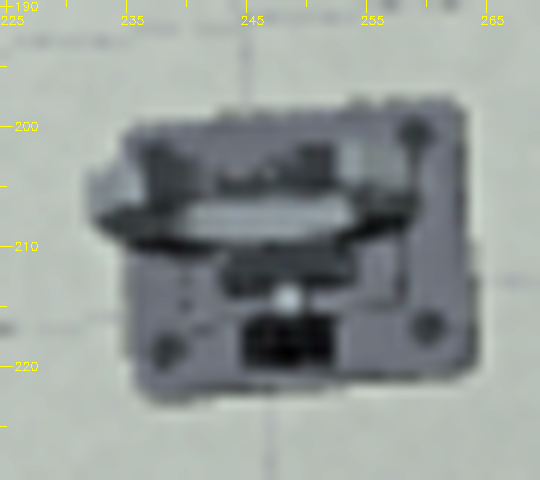

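```bash
python3 - <<'E'
from crop import crop
import cv2
s='pics/scene0.png';t='pics/top0.png'
crop(s,215,180,60,75,7,'pics/e1.png');crop(t,345,160,55,65,8,'pics/e2.png')
crop(s,455,195,90,85,8,'pics/e3.png');crop(t,150,170,60,65,9,'pics/e4.png')
a=cv2.imread('pics/e1.png');b=cv2.imread('pics/e2.png');a=cv2.copyMakeBorder(a,0,520-a.shape[0] if a.shape[0]<520 else 0,0,0,0);b=cv2.copyMakeBorder(b,0,a.shape[0]-b.shape[0],0,0,0)
cv2.imwrite('pics/e12.png',cv2.hconcat([a,b])[:, :800]);print(a.shape,b.shape)
E
```

```text
(525, 420, 3) (525, 440, 3)
```

View pics/e1.png

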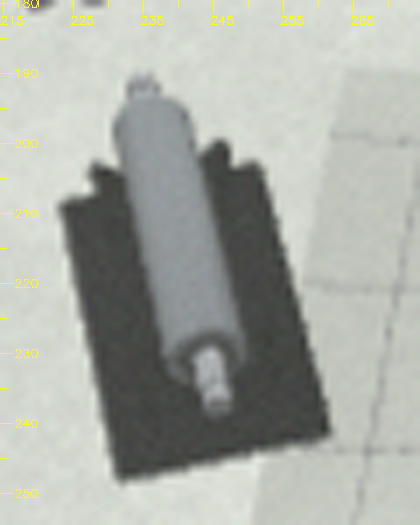

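View pics/e2.png

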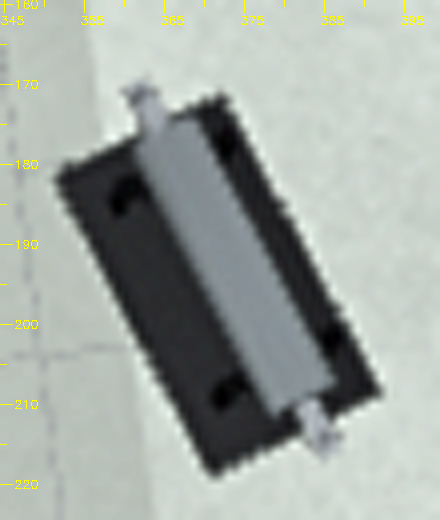

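View pics/e3.png

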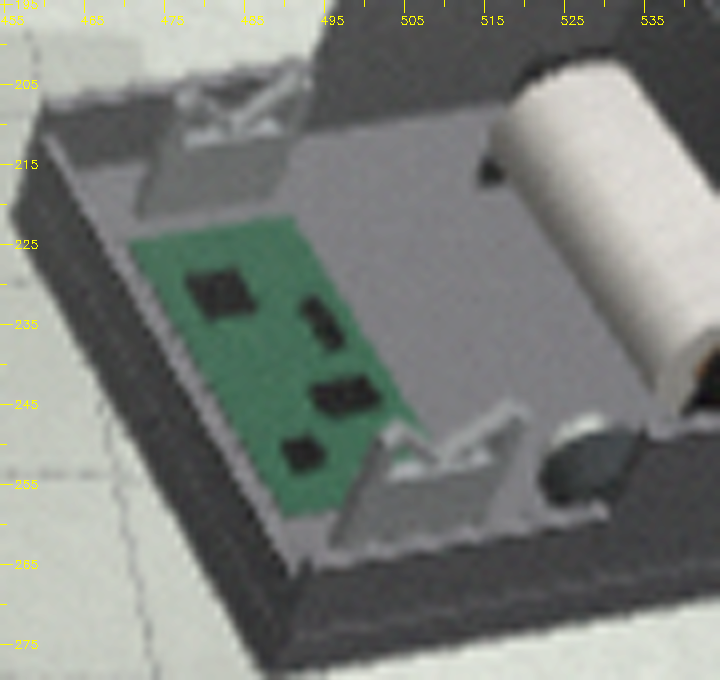

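View pics/e4.png

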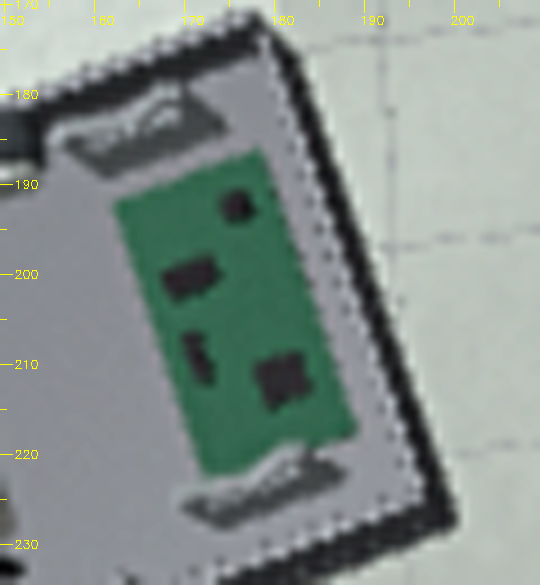

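```bash
python3 - <<'E'
from h import *
from scipy.spatial.transform import Rotation as Ro
np.set_printoptions(precision=4,suppress=True)
def ln(cam,a,b,z,name):
    A=ray(cam,a,z);B=ray(cam,b,z);d=B-A
    print(name,cam,'mid',(A+B)/2,'len',np.linalg.norm(d),'yaw',np.degrees(np.arctan2(d[1],d[0])))
ln('top',(361.75,170.75),(384.9,215.1),.047,'roller')
ln('scene',(234.9,190.2),(245.5,238.4),.047,'roller')
# roller body side edges, top
ln('top',(361.3,178.5),(379,211.3),.047,'bodyL');ln('top',(368.5,174.5),(386.2,207.5),.047,'bodyR')
ln('scene',(318,207.8),(352.1,209.6),.114,'GO outer'); ln('scene',(328.4,206.4),(342.25,207.4),.114,'GO innerfar')
ln('top',(282.1,189.15),(308.95,186.6),.114,'GO outer');ln('top',(290.2,186.75),(301.3,185.75),.114,'GO inner far')
# base bottom front edge (z~0) scene; top
ln('scene',(316,246.5),(352,249),0.0,'GO basefront');ln('top',(284,207.8),(311.5,204.8),0.0,'GO base robot side')
ln('scene',(378.3,239.5),(414,241.5),0.0,'NG basefront');ln('top',(237,223),(264,221),0.0,'NG base')
# NOGO inner far corners
ln('scene',(395,200.4),(405.5,201.6),.114,'NG innerfar');ln('top',(235.8,202.5),(252.3,201.5),.114,'NG?')
ln('scene',(477.6,205.5),(503.9,247.6),.088,'sad L');ln('scene',(492,202.6),(518.9,245.1),.088,'sad R')
ln('scene',(484.5,210.5),(509.5,253.3),.070,'sad V')
q=readout.get_obs();R=Ro.from_euler('xyz',q['tool_rot'],degrees=True).as_matrix();print(R)
E
```

```text
roller top mid [ 0.539  -0.3688  0.047 ] len 0.17153317950090705 yaw -160.60977077454274
roller scene mid [ 0.534  -0.3714  0.047 ] len 0.18681470458155913 yaw 19.06674813443638
bodyL top mid [ 0.5329 -0.3573  0.047 ] len 0.12756162970522789 yaw -159.71558330908022
bodyR top mid [ 0.5438 -0.3834  0.047 ] len 0.1284487031340616 yaw -160.08168521636858
GO outer scene mid [ 0.5635 -0.1117  0.114 ] len 0.0878116149214062 yaw 89.71620000604857
GO innerfar scene mid [ 0.5571 -0.1112  0.114 ] len 0.035851153995853494 yaw 88.16463433561447
GO outer top mid [ 0.5664 -0.1097  0.114 ] len 0.08750712065189425 yaw -90.52490602682977
GO inner far top mid [ 0.5717 -0.111   0.114 ] len 0.03619175194944134 yaw -90.80825104962447
GO basefront scene mid [ 0.5999 -0.1099  0.    ] len 0.09700724664518084 yaw 88.75869882911455
GO base robot side top mid [ 0.5294 -0.109   0.    ] len 0.09620355725893898 yaw -89.74523830902488
NG basefront scene mid [0.5631 0.0583 0.    ] len 0.0969480578558694 yaw 89.66864933164506
NG base top mid [0.4916 0.0587 0.    ] len 0.09335333470788551 yaw -91.79898096657074
NG innerfar scene mid [0.5241 0.0574 0.114 ] len 0.027316202957253136 yaw 84.62295115427322
NG? top mid [0.5373 0.0599 0.114 ] len 0.05323302854815716 yaw -92.55867461980219
sad L scene mid [0.5719 0.2878 0.088 ] len 0.14744595085333953 yaw 16.06914523658816
sad R scene mid [0.5598 0.3274 0.088 ] len 0.14992751173645716 yaw 15.100659389425694
sad V scene mid [0.5729 0.3083 0.07  ] len 0.1487234576005432 yaw 14.13835365241779
[[-0.      0.2877 -0.9577]
 [-0.     -0.9577 -0.2877]
 [-1.      0.      0.    ]]
```

```bash
cat > ov.py <<'E'
from h import *
from crop import crop
def segs(cam,c,yaw,polys):
    y=np.radians(yaw);R=np.array([[np.cos(y),-np.sin(y)],[np.sin(y),np.cos(y)]])
    out=[]
    for p in polys:
        p=np.array(p,float);q=p.copy();q[:,:2]=p[:,:2]@R.T+np.array(c)
        out.append(pix(cam,q))
    return out
def gauge(gap):
    P=[]
    for x in(-.006,.006):
        for s in(-1,1):
            P.append([(x,s*.044,.09),(x,s*.044,.114),(x,s*gap/2,.114),(x,s*gap/2,.096)])
    P.append([(-.04,-.049,0),(.04,-.049,0),(.04,.049,0),(-.04,.049,0),(-.04,-.049,0)])
    return P
sad=[]
for x in(-.076,-.07,.07,.076): sad.append([(x,-.018,.088),(x,0,.070),(x,.018,.088)])
sad.append([(-.102,-.05,.05),(.102,-.05,.05)]);
rol=[[(-.09,0,.047),(.09,0,.047)]]
for s in(-1,1): rol.append([(-.065,s*.016,.047),(.065,s*.016,.047)])
E
cat > doov.py <<'E'
from ov import *
G=((.5648,-.1107),-.5);N=((.530,.058),-1.);S=((.5695,.3065),15.5);Rl=((.5365,-.370),19.7)
import cv2
for cam,b in(('scene',[(310,195,50,60),(372,190,50,60),(455,195,90,85),(215,180,60,75)]),('top',[(275,175,45,40),(225,190,45,40),(150,170,60,65),(345,160,55,65)])):
    src=f'pics/{cam}0.png';L=[]
    for i,((c,y),P) in enumerate(((G,gauge(.035)),(N,gauge(.027)),(S,sad),(Rl,rol))):
        o=f'pics/o_{cam}{i}.png';w=b[i];f=min(390/w[2],290/w[3]);f=int(f)
        crop(src,*w,f,o,segs(cam,c,y,P));im=cv2.imread(o);L.append(cv2.copyMakeBorder(im,0,300-im.shape[0],0,400-im.shape[1],0))
    cv2.imwrite(f'pics/o_{cam}.png',cv2.vconcat([cv2.hconcat(L[:2]),cv2.hconcat(L[2:])]))
E
python3 doov.py
```

```text
(no output)
```

View pics/o_scene.png

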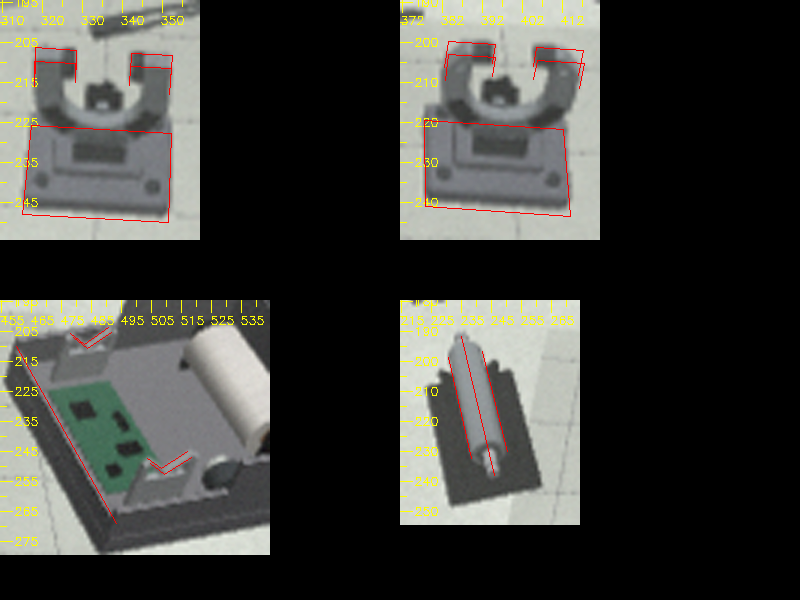

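View pics/o_top.png

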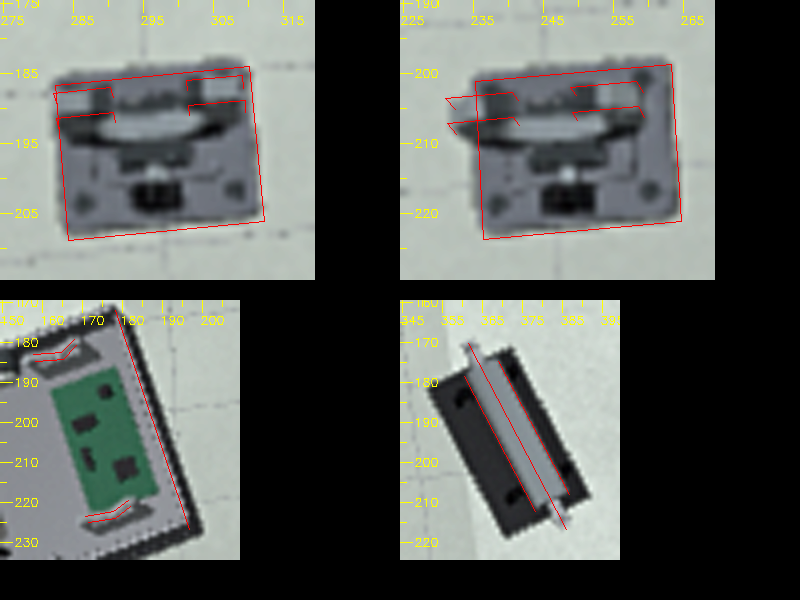

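The overlays agree to about 1 px in both views, and the chosen steel roller at scene (240,212) and top (373,194) is confirmed. Moving above it.

```bash
python3 -m pendant '{"xyz":[[0.035,0.0252,0],[0.035,0.0252,0],[0.035,0.0252,-0.01],[0.035,0.0252,-0.01],[0.035,0.0252,-0.01],[0.035,0.0252,-0.01],[0.035,0.0252,-0.01],[0.035,0.0252,-0.01],[0.035,0.0252,-0.01],[0.035,0.0252,-0.01]],"turn":[0.005,0.005,0.005,0.005,0.005,0.005,0.005,0.005,0.006,0.006]}' 1 20
```

```text
time_s: 3.65
tool_pos: [0.5418, -0.3666, 0.1424]
tool_rot: [79.2, 89.6, -81.7]
force: [0.3, -0.3, -0.4]
grip_width: 0.087
```

```bash
cat > st.py <<'E'
from h import *
from scipy.spatial.transform import Rotation as Ro
def st():
    q=readout.get_obs();R=Ro.from_euler('xyz',q['tool_rot'],degrees=True).as_matrix()
    z=-R[:,2];g=q['tool_pos']-R[:,0]*env.grip_point_offset
    print('t',round(q['time_s'],2),'grasp',g.round(4),'axis yaw',np.degrees(np.arctan2(z[1],z[0])).round(2),'xdir',R[:,0].round(3),'F',q['force'].round(1),'T',q['wrist_torque'].round(2),'w',round(q['grip_width'],4))
    return g,z
if __name__=='__main__': st()
E
python3 st.py
python3 - <<'E'
from h import *
np.set_printoptions(precision=4,suppress=True)
from crop import crop
for c in('scene','top'):
    snap(c,c+'1.png')
    for d in pinpoint(c,'roller_center'):print(c,toW(c,d['at']),d['score'])
crop('pics/scene1.png',190,130,110,120,5,'pics/f1.png')
E
```

```text
t 3.65 grasp [ 0.5418 -0.3665  0.1611] axis yaw 19.13 xdir [ 0.001 -0.007 -1.   ] F [ 0.3 -0.3 -0.4] T [-0.06 -0.07  0.02] w 0.087
scene [ 0.3989 -0.6192  0.0156] 0.95
scene [ 0.5314 -0.3694  0.0473] 0.93
scene [0.3304 0.1282 0.0157] 0.87
scene [ 0.3042 -0.4083  0.0173] 0.74
top [ 0.3138 -0.4052  0.0206] 0.78
top [0.3361 0.1326 0.0187] 0.68
top [ 0.3991 -0.6173  0.0165] 0.67
```

View pics/f1.png

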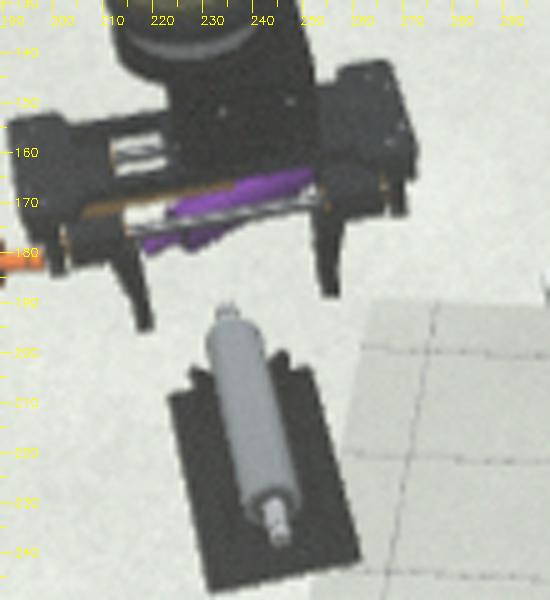

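The crop shows the gripper above and behind the roller, aligned with its axis, with fingertips at about (149,328) and (336,296). Descending now.

```bash
python3 -m pendant '{"xyz":[[-0.003,-0.002,-0.02],[-0.002,-0.0015,-0.02],[0,0,-0.02],[0,0,-0.02],[0,0,0]],"turn":[0.005,0.005,0,0,0]}' 1 20; python3 st.py
```

```text
time_s: 4.47
tool_pos: [0.5295, -0.3759, 0.0559]
tool_rot: [43.9, 89.5, -116.8]
force: [-1.0, 0.4, -0.2]
grip_width: 0.0874
t 4.47 grasp [ 0.5295 -0.3757  0.0746] axis yaw 19.32 xdir [-0.004 -0.008 -1.   ] F [-1.   0.4 -0.2] T [-0.03 -0.    0.03] w 0.0874
```

```bash
python3 -m pendant '{"xyz":[[0.007,0.0057,-0.01],[0,0,-0.01],[0,0,0]],"turn":[0.005,0,0]}' 1 20; python3 st.py
```

```text
time_s: 4.85
tool_pos: [0.5382, -0.3697, 0.0356]
tool_rot: [58.2, 89.5, -102.1]
force: [0.0, 0.8, 0.2]
grip_width: 0.0868
t 4.85 grasp [ 0.5383 -0.3696  0.0543] axis yaw 19.66 xdir [-0.002 -0.009 -1.   ] F [0.  0.8 0.2] T [0.08 0.04 0.03] w 0.0868
```

```bash
python3 -m pendant '{"xyz":[[-0.0018,0,-0.0073],[0,0,0]],"turn":[0,0]}' 1 20; python3 st.py; python3 -m pendant '{"xyz":[[0,0,0],[0,0,0],[0,0,0],[0,0,0]],"turn":[0,0,0,0]}' 0 10; python3 st.py
```

```text
time_s: 5.1
tool_pos: [0.5367, -0.3699, 0.0284]
tool_rot: [63.6, 89.5, -96.7]
force: [0.7, 0.1, 0.3]
grip_width: 0.087
t 5.1 grasp [ 0.5368 -0.3697  0.0471] axis yaw 19.67 xdir [-0.001 -0.009 -1.   ] F [0.7 0.1 0.3] T [-0.02  0.05 -0.09] w 0.087
time_s: 5.6
tool_pos: [0.5372, -0.3706, 0.0294]
tool_rot: [72.2, 89.4, -88.2]
force: [0.4, 0.4, 0.2]
grip_width: 0.0547
t 5.6 grasp [ 0.5371 -0.3704  0.0481] axis yaw 19.65 xdir [ 0.   -0.01 -1.  ] F [0.4 0.4 0.2] T [ 0.02 -0.04  0.  ] w 0.0547
```

```bash
python3 -m pendant '{"xyz":[[0,0,0],[0,0,0],[0,0,0],[0,0,0]],"turn":[0,0,0,0]}' 0 10; python3 st.py
```

```text
time_s: 6.1
tool_pos: [0.5372, -0.3705, 0.0295]
tool_rot: [72.5, 89.4, -87.9]
force: [0.4, -0.2, 0.3]
grip_width: 0.0316
t 6.1 grasp [ 0.5372 -0.3703  0.0482] axis yaw 19.65 xdir [ 0.   -0.01 -1.  ] F [ 0.4 -0.2  0.3] T [ 0.04 -0.02  0.04] w 0.0316
```

```bash
python3 -m pendant '{"xyz":[[0,0,0],[0,0,0],[0,0,0.01],[0,0,0.02],[0,0,0.03],[0,0,0.04],[0,0,0.03],[0,0,0.01],[0,0,0]],"turn":[0,0,0,0,0,0,0,0,0]}' 0 35; python3 st.py
```

```text
time_s: 7.22
tool_pos: [0.5353, -0.369, 0.1771]
tool_rot: [64.4, 89.5, -95.9]
force: [-0.2, -0.5, -3.6]
grip_width: 0.031
t 7.22 grasp [ 0.5353 -0.3689  0.1958] axis yaw 19.67 xdir [-0.001 -0.009 -1.   ] F [-0.2 -0.5 -3.6] T [-0.03 -0.03 -0.03] w 0.031
```

```bash
python3 -m pendant '{"xyz":[[-0.002,0.03,-0.002],[-0.002,0.032,0],[-0.002,0.032,0],[-0.002,0.032,0],[-0.002,0.032,0],[-0.002,0.032,0],[-0.002,0.032,0],[-0.002,0.032,0],[0,0,0],[0,0,0]],"turn":[-0.044,-0.044,-0.044,-0.044,-0.044,-0.044,-0.044,-0.044,0,0]}' 0 35; python3 st.py
```

```text
time_s: 8.48
tool_pos: [0.508, -0.1053, 0.1593]
tool_rot: [-6.7, 88.5, 172.1]
force: [-0.0, -0.5, -3.1]
grip_width: 0.0311
t 8.47 grasp [ 0.5085 -0.1053  0.178 ] axis yaw -1.21 xdir [-0.026  0.004 -1.   ] F [-0.  -0.5 -3.1] T [-0.04 -0.03  0.02] w 0.0311
```

```bash
python3 -m pendant '{"xyz":[[0.01,-0.005,0],[0.0013,0,0],[0,0,0]],"turn":[0.012,0,0]}' 0 35; python3 st.py
python3 - <<'E'
from h import *
np.set_printoptions(precision=4,suppress=True)
from crop import crop
for c in('scene','top'):
    snap(c,c+'2.png')
    for d in pinpoint(c,'roller_center'):
        w=toW(c,d['at'])
        if w[2]>.1:print(c,w,d['score'])
crop('pics/scene2.png',270,130,130,120,5,'pics/g1.png')
crop('pics/top2.png',250,150,100,100,6,'pics/g2.png')
E
python3 st.py
```

```text
time_s: 8.85
tool_pos: [0.5198, -0.1133, 0.1582]
tool_rot: [-6.6, 88.4, 172.8]
force: [0.3, 0.3, -3.0]
grip_width: 0.0315
t 8.85 grasp [ 0.5203 -0.1133  0.1769] axis yaw -0.67 xdir [-0.028  0.003 -1.   ] F [ 0.3  0.3 -3. ] T [ 0.04  0.02 -0.01] w 0.0315
scene [ 0.5167 -0.1135  0.1783] 0.87
t 9.05 grasp [ 0.5201 -0.1128  0.1772] axis yaw -0.63 xdir [-0.027  0.003 -1.   ] F [-0.1  0.1 -2.9] T [ 0.02  0.01 -0.01] w 0.0312
```

View pics/g1.png

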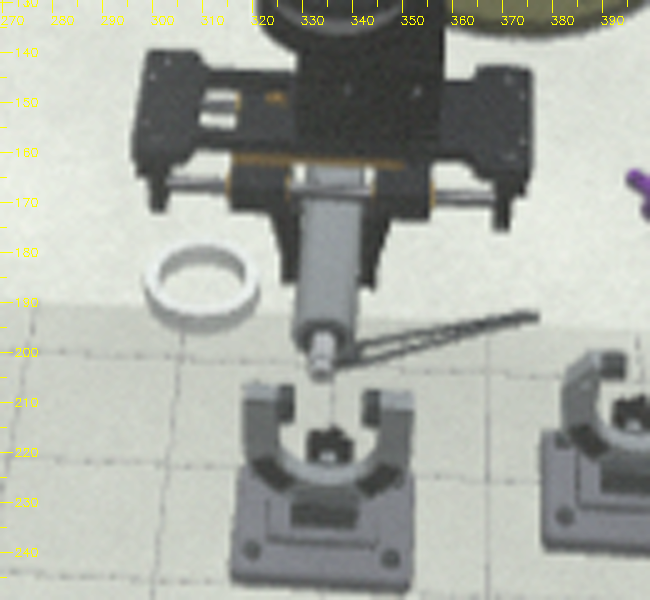

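View pics/g2.png

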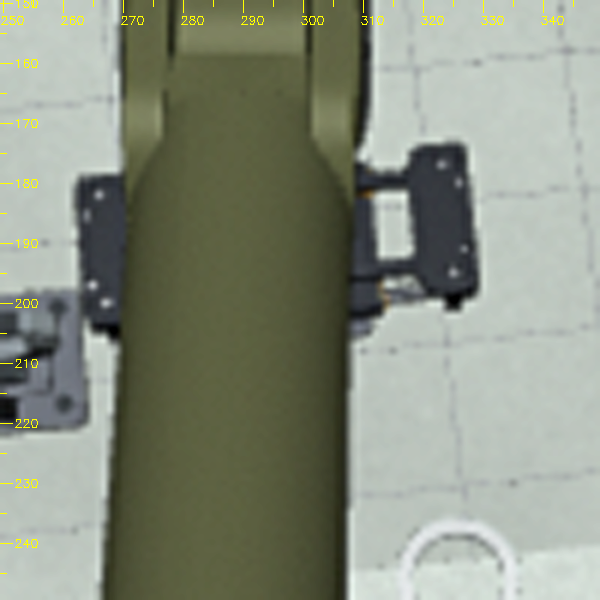

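```bash
python3 - <<'E'
from h import *
from crop import crop
g=np.array([.5201,-.1128,.1772]);y=np.radians(-.63)
a=np.array([np.cos(y),np.sin(y),-.027]);n=np.array([-np.sin(y),np.cos(y),0]);
segs=[pix('scene',[g-.09*a,g+.09*a])]
for s in(-1,1): segs.append(pix('scene',[g-.065*a+s*.016*n,g+.065*a+s*.016*n]))
th=np.linspace(0,2*np.pi,40)
segs.append(pix('scene',[g+.065*a+.016*(np.cos(t)*n+np.sin(t)*np.array([0,0,1])) for t in th]))
segs.append(pix('scene',[g+.09*a+.006*(np.cos(t)*n+np.sin(t)*np.array([0,0,1])) for t in th]))
crop('pics/scene2.png',310,150,60,70,8,'pics/g3.png',segs)
E
```

```text
(no output)
```

View pics/g3.png

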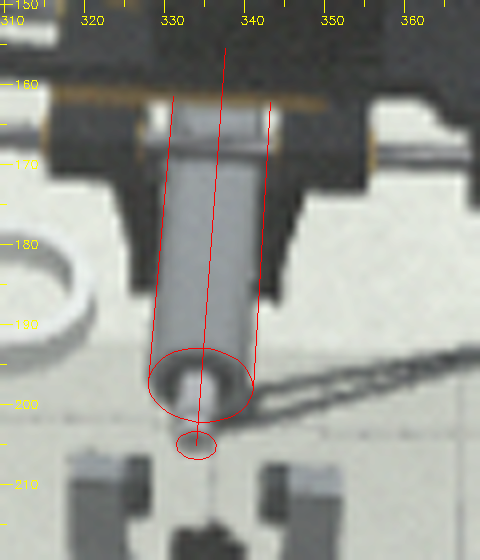

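Picture g1 shows the roller gripped centrally and level, ahead of the GO gap, with its near journal tip at (333,204) and the jaws at (327/343,207). The camera shows a bias of about 1 mm against the TCP, so I am shifting +3 mm in y and lowering with force checks.

```bash
python3 -m pendant '{"xyz":[[0.001,0.0025,-0.01],[0,0,-0.01],[0,0,-0.005],[0,0,0]],"turn":[0,0,0,0]}' 0 35; python3 st.py
```

```text
time_s: 9.55
tool_pos: [0.52, -0.1096, 0.1311]
tool_rot: [-6.2, 88.4, 173.2]
force: [-0.4, 0.3, -2.5]
grip_width: 0.031
t 9.55 grasp [ 0.5205 -0.1097  0.1498] axis yaw -0.6 xdir [-0.028  0.003 -1.   ] F [-0.4  0.3 -2.5] T [-0.01 -0.04 -0.03] w 0.031
```

```bash
python3 -m pendant '{"xyz":[[0,0,-0.008],[0,0,-0.006],[0,0,-0.005],[0,0,0]],"turn":[0,0,0,0]}' 0 35; python3 st.py
```

```text
time_s: 10.05
tool_pos: [0.52, -0.1098, 0.1109]
tool_rot: [-6.0, 88.4, 173.4]
force: [-0.6, 0.5, -3.6]
grip_width: 0.0309
t 10.05 grasp [ 0.5206 -0.1099  0.1296] axis yaw -0.61 xdir [-0.028  0.003 -1.   ] F [-0.6  0.5 -3.6] T [ 0.02 -0.01  0.04] w 0.0309
```

```bash
python3 -m pendant '{"xyz":[[0,0,-0.004],[0,0,-0.004],[0,0,0]],"turn":[0,0,0]}' 0 35; python3 st.py;  python3 -m pendant '{"xyz":[[0,0,-0.004],[0,0,-0.003],[0,0,0]],"turn":[0,0,0]}' 0 35; python3 st.py
```

```text
time_s: 10.42
tool_pos: [0.5204, -0.1099, 0.1026]
tool_rot: [-5.8, 88.4, 173.6]
force: [-0.5, 0.8, -2.6]
grip_width: 0.0312
t 10.43 grasp [ 0.5209 -0.1099  0.1213] axis yaw -0.61 xdir [-0.027  0.003 -1.   ] F [-0.5  0.8 -2.6] T [ 0.02 -0.05  0.04] w 0.0312
time_s: 10.8
tool_pos: [0.5205, -0.1099, 0.0953]
tool_rot: [-5.8, 88.4, 173.6]
force: [0.8, -0.7, -3.1]
grip_width: 0.0314
t 10.8 grasp [ 0.521  -0.1099  0.114 ] axis yaw -0.61 xdir [-0.027  0.003 -1.   ] F [ 0.8 -0.7 -3.1] T [ 0.06 -0.02  0.03] w 0.0314
```

It is entering freely. Continuing down.

```bash
python3 -m pendant '{"xyz":[[0,0,-0.005],[0,0,-0.005],[0,0,-0.005],[0,0,0]],"turn":[0,0,0,0]}' 0 35; python3 st.py;  python3 -m pendant '{"xyz":[[0,0,-0.005],[0,0,-0.005],[0,0,-0.004],[0,0,0],[0,0,0]],"turn":[0,0,0,0,0]}' 0 35; python3 st.py
python3 - <<'E'
from h import *
from crop import crop
snap('scene','scene3.png');crop('pics/scene3.png',290,160,90,100,6,'pics/h1.png')
E
```

```text
time_s: 11.3
tool_pos: [0.5203, -0.1099, 0.079]
tool_rot: [-5.9, 88.4, 173.5]
force: [-0.1, 0.2, -4.0]
grip_width: 0.031
t 11.3 grasp [ 0.5208 -0.1099  0.0977] axis yaw -0.62 xdir [-0.028  0.003 -1.   ] F [-0.1  0.2 -4. ] T [ 0.01 -0.02 -0.02] w 0.031
time_s: 11.92
tool_pos: [0.5205, -0.1099, 0.0641]
tool_rot: [-6.0, 88.4, 173.4]
force: [0.1, 0.1, -4.1]
grip_width: 0.0306
t 11.93 grasp [ 0.521  -0.1099  0.0828] axis yaw -0.62 xdir [-0.027  0.003 -1.   ] F [ 0.1  0.1 -4.1] T [ 0.03 -0.06 -0.04] w 0.0306
```

View pics/h1.png

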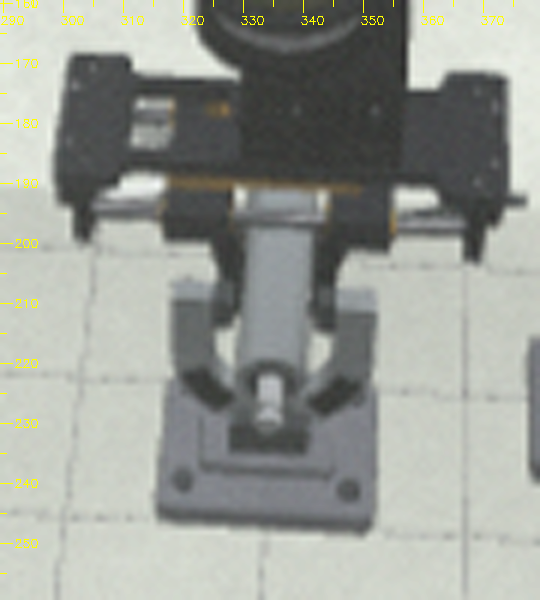

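The picture shows the roller between the GO jaws, its near journal at (332,226) well below the tips at 207, with no contact forces. GO passed. Lifting out and going to NO-GO.

```bash
python3 -m pendant '{"xyz":[[0,0,0.006],[0,0,0.012],[0,0,0.016],[0,0,0.02],[0,0,0.02],[0,0,0.012],[0,0,0]],"turn":[0,0,0,0,0,0,0]}' 0 35; python3 st.py
```

```text
time_s: 12.85
tool_pos: [0.522, -0.1099, 0.159]
tool_rot: [-2.8, 88.8, 176.6]
force: [-0.6, -0.2, -2.9]
grip_width: 0.0311
t 12.85 grasp [ 0.5224 -0.11    0.1777] axis yaw -0.6 xdir [-0.022  0.001 -1.   ] F [-0.6 -0.2 -2.9] T [ 0.   -0.01  0.03] w 0.0311
```

```bash
python3 -m pendant '{"xyz":[[-0.006,0.028,0],[-0.006,0.028,0],[-0.006,0.028,0],[-0.006,0.028,0],[-0.006,0.028,0],[-0.006,0.02,0],[0,0.006,0],[0,0,0]],"turn":[-0.002,-0.002,-0.002,0,0,0,0,0]}' 0 35; python3 st.py
```

```text
time_s: 13.85
tool_pos: [0.4811, 0.0593, 0.1546]
tool_rot: [-1.0, 88.3, 177.9]
force: [1.1, -0.9, -2.8]
grip_width: 0.0309
t 13.85 grasp [0.4816 0.0593 0.1733] axis yaw -1.06 xdir [-0.029  0.001 -1.   ] F [ 1.1 -0.9 -2.8] T [-0.02 -0.02  0.01] w 0.0309
```

```bash
python3 -m pendant '{"xyz":[[0.004,-0.0005,-0.01],[0,0,-0.012],[0,0,-0.008],[0,0,0]],"turn":[0,0,0,0]}' 0 35; python3 st.py
python3 - <<'E'
from h import *
from crop import crop
snap('scene','scene4.png');crop('pics/scene4.png',350,150,90,100,6,'pics/i1.png')
E
```

```text
time_s: 14.35
tool_pos: [0.4853, 0.0554, 0.1211]
tool_rot: [0.2, 88.2, 178.9]
force: [0.3, -0.1, -3.4]
grip_width: 0.031
t 14.35 grasp [0.4859 0.0554 0.1398] axis yaw -1.34 xdir [-0.031  0.001 -1.   ] F [ 0.3 -0.1 -3.4] T [ 0.02  0.01 -0.01] w 0.031
```

View pics/i1.png

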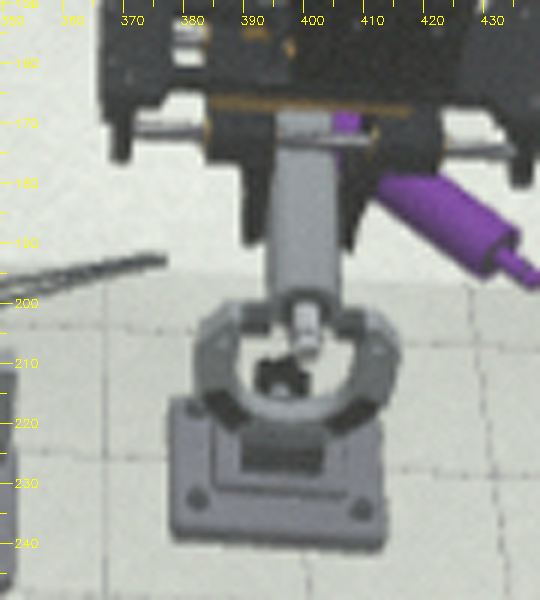

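```bash
python3 - <<'E'
from ov import *
for y in(.0545,.0575): print(pix('scene',[(.531,y,.114),(.531,y,.1385),(.55,y-.0005,.138),(.575,y-.001,.137)]).round(1).tolist())
S=segs('scene',(.530,.058),-1.,gauge(.027))
g=np.array([.4859,.0554,.1398]);yw=np.radians(-1.34)
a=np.array([np.cos(yw),np.sin(yw),-.031]);n=np.array([-np.sin(yw),np.cos(yw),0])
for s in(-1,1): S.append(pix('scene',[g-.065*a+s*.016*n,g+.065*a+s*.016*n]))
S.append(pix('scene',[g,g+.09*a]))
crop('pics/scene4.png',370,165,60,80,7,'pics/i2.png',S)
E
```

```text
[[399.3, 202.8], [400.4, 196.2], [400.6, 201.5], [400.9, 208.9]]
[[400.4, 202.9], [401.6, 196.2], [401.8, 201.6], [402.1, 209.0]]
```

View pics/i2.png

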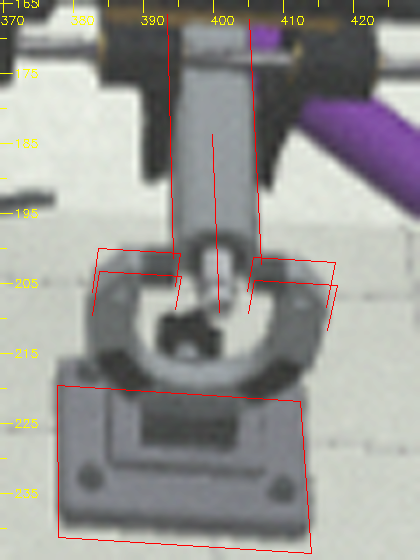

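The overlay shows the NO-GO jaws about 1 px left of my model. Weighing both cameras puts the gap at y≈0.0566, so I am shifting +2 mm, then lowering gently.

```bash
python3 -m pendant '{"xyz":[[0,0.002,-0.005],[0,0,-0.004],[0,0,0],[0,0,0]],"turn":[0,0,0,0]}' 0 35; python3 st.py
```

```text
time_s: 14.9
tool_pos: [0.4862, 0.0578, 0.1126]
tool_rot: [0.3, 88.3, 178.9]
force: [-0.1, -0.2, -2.7]
grip_width: 0.0308
t 14.9 grasp [0.4867 0.0578 0.1313] axis yaw -1.32 xdir [-0.029  0.001 -1.   ] F [-0.1 -0.2 -2.7] T [ 0.02 -0.05 -0.  ] w 0.0308
```

```bash
python3 -m pendant '{"xyz":[[0,0,-0.003],[0,0,-0.003],[0,0,0]],"turn":[0,0,0]}' 0 35; python3 st.py; python3 -m pendant '{"xyz":[[0,0,-0.002],[0,0,0]],"turn":[0,0]}' 0 35; python3 st.py
```

```text
time_s: 15.28
tool_pos: [0.4863, 0.0578, 0.1065]
tool_rot: [0.5, 88.4, 179.2]
force: [-0.8, -0.2, -3.0]
grip_width: 0.0313
t 15.28 grasp [0.4868 0.0578 0.1251] axis yaw -1.32 xdir [-0.028  0.    -1.   ] F [-0.8 -0.2 -3. ] T [ 0.   -0.02  0.03] w 0.0313
time_s: 15.52
tool_pos: [0.4865, 0.058, 0.1045]
tool_rot: [-0.0, 88.4, 178.7]
force: [-0.4, -0.5, -2.8]
grip_width: 0.0315
t 15.53 grasp [0.487  0.058  0.1232] axis yaw -1.31 xdir [-0.028  0.001 -1.   ] F [-0.4 -0.5 -2.8] T [0.02 0.01 0.04] w 0.0315
```

```bash
python3 -m pendant '{"xyz":[[0,0,-0.0015],[0,0,0]],"turn":[0,0]}' 0 35; python3 st.py; python3 -m pendant '{"xyz":[[0,0,-0.001],[0,0,0]],"turn":[0,0]}' 0 35; python3 st.py
```

```text
time_s: 15.78
tool_pos: [0.4867, 0.0581, 0.1035]
tool_rot: [0.3, 88.4, 179.0]
force: [-1.4, -0.1, -0.1]
grip_width: 0.0315
t 15.78 grasp [0.4872 0.0581 0.1222] axis yaw -1.31 xdir [-0.028  0.    -1.   ] F [-1.4 -0.1 -0.1] T [0.03 0.14 0.01] w 0.0315
time_s: 16.02
tool_pos: [0.4866, 0.0581, 0.1031]
tool_rot: [1.1, 88.4, 179.8]
force: [-1.7, 1.2, 1.3]
grip_width: 0.0313
t 16.02 grasp [0.4872 0.0581 0.1218] axis yaw -1.31 xdir [-0.028  0.    -1.   ] F [-1.7  1.2  1.3] T [-0.02  0.24 -0.01] w 0.0313
```

```bash
python3 -m pendant '{"xyz":[[0,0,-0.0005],[0,0,0],[0,0,0]],"turn":[0,0,0]}' 0 35; python3 st.py; python3 - <<'E'
from h import *
from crop import crop
snap('scene','scene5.png');crop('pics/scene5.png',360,165,70,80,7,'pics/j1.png')
E
python3 st.py
```

```text
time_s: 16.4
tool_pos: [0.4866, 0.0581, 0.103]
tool_rot: [1.5, 88.4, -179.8]
force: [-2.2, 0.1, 2.2]
grip_width: 0.0309
t 16.4 grasp [0.4872 0.0581 0.1216] axis yaw -1.31 xdir [-0.028 -0.    -1.   ] F [-2.2  0.1  2.2] T [0.03 0.38 0.01] w 0.0309
t 16.45 grasp [0.4871 0.0581 0.1216] axis yaw -1.31 xdir [-0.028 -0.    -1.   ] F [-1.5  0.   1.8] T [0.07 0.34 0.01] w 0.0315
```

View pics/j1.png

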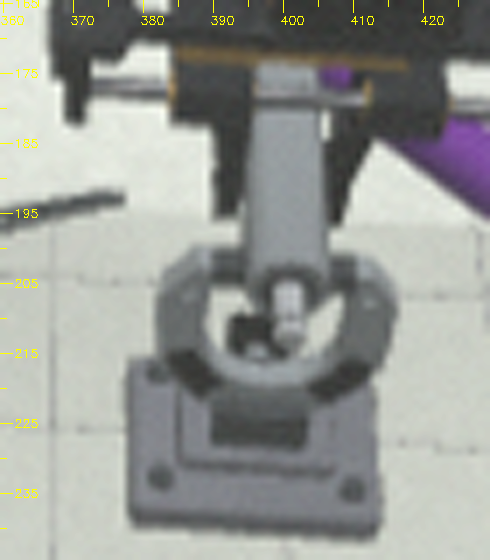

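The roller rests on the NO-GO tips with its axis at the expected height, about 5 N push, Fy≈0 and no lateral moment. The picture shows it centred, with the journal at (399,208) between the jaws. Holding for a second.

```bash
python3 -m pendant '{"xyz":[[0,0,-0.0002],[0,0,0],[0,0,0],[0,0,0]],"turn":[0,0,0,0]}' 0 35; python3 st.py; python3 -m pendant '{"xyz":[[0,0,0],[0,0,0],[0,0,0],[0,0,0]],"turn":[0,0,0,0]}' 0 35; python3 st.py
```

```text
time_s: 16.95
tool_pos: [0.4866, 0.0581, 0.1028]
tool_rot: [1.6, 88.4, -179.7]
force: [-2.6, 0.1, 2.7]
grip_width: 0.0312
t 16.95 grasp [0.4871 0.0581 0.1215] axis yaw -1.31 xdir [-0.028 -0.    -1.   ] F [-2.6  0.1  2.7] T [0.03 0.36 0.02] w 0.0312
time_s: 17.45
tool_pos: [0.4866, 0.0581, 0.1029]
tool_rot: [1.6, 88.4, -179.7]
force: [-2.8, -0.4, 2.7]
grip_width: 0.0312
t 17.45 grasp [0.4872 0.0581 0.1215] axis yaw -1.31 xdir [-0.028 -0.    -1.   ] F [-2.8 -0.4  2.7] T [0.06 0.34 0.03] w 0.0312
```

NO-GO stopped the roller. Lifting, then moving to the printer.

```bash
python3 -m pendant '{"xyz":[[0,0,0.006],[0,0,0.015],[0,0,0.02],[0,0,0.02],[0,0,0.005],[0,0,0]],"turn":[0,0,0,0,0,0]}' 0 35; python3 st.py;python3 -m pendant '{"xyz":[[0.01,0.03,0],[0.01,0.03,0],[0.01,0.03,0],[0.01,0.03,0],[0.01,0.03,0],[0.01,0.03,0],[0.01,0.03,0],[0.01,0.025,0],[0,0,0],[0,0,0]],"turn":[0.03,0.037,0.037,0.037,0.037,0.037,0.037,0.037,0,0]}' 0 35; python3 st.py
```

```text
time_s: 18.2
tool_pos: [0.4867, 0.0578, 0.1716]
tool_rot: [0.6, 88.5, 179.3]
force: [0.3, 0.5, -3.5]
grip_width: 0.031
t 18.2 grasp [0.4872 0.0578 0.1903] axis yaw -1.32 xdir [-0.027  0.    -1.   ] F [ 0.3  0.5 -3.5] T [0.06 0.01 0.02] w 0.031
time_s: 19.45
tool_pos: [0.564, 0.2953, 0.1604]
tool_rot: [3.2, 87.5, -161.3]
force: [0.2, -0.6, -3.7]
grip_width: 0.0315
t 19.45 grasp [0.5648 0.2956 0.179 ] axis yaw 15.46 xdir [-0.041 -0.014 -0.999] F [ 0.2 -0.6 -3.7] T [-0.   -0.13  0.04] w 0.0315
```

```bash
python3 -m pendant '{"xyz":[[0.005,0.0105,-0.015],[0,0,-0.012],[0,0,0],[0,0,0]],"turn":[0,0,0,0]}' 0 35; python3 st.py
cat > rv.py <<'E'
from ov import *
import sys
def view(n,box,f,out):
    q=readout.get_obs()
    from scipy.spatial.transform import Rotation as Ro
    R=Ro.from_euler('xyz',q['tool_rot'],degrees=True).as_matrix();g=q['tool_pos']-R[:,0]*env.grip_point_offset;a=-R[:,2];nn=R[:,1]
    for c in('scene','top'):
        snap(c,c+n+'.png')
        S=segs(c,(.570,.3065),15.5,sad)
        S.append(pix(c,[g-.09*a,g+.09*a]))
        for s in(-1,1): S.append(pix(c,[g-.065*a+s*.016*nn,g+.065*a+s*.016*nn]))
        if c=='scene': crop('pics/'+c+n+'.png',*box,f,out,None); crop('pics/'+c+n+'.png',*box,f,out.replace('.png','o.png'),S)
        for d in pinpoint(c,'roller_center'):
            w=toW(c,d['at'])
            if w[2]>.06:print(c,w.round(4),d['score'])
E
python3 -c "
from rv import *
view('6',(450,150,100,110),7,'pics/k1.png')"
```

```text
time_s: 19.95
tool_pos: [0.5691, 0.3032, 0.1301]
tool_rot: [6.0, 87.4, -158.7]
force: [0.8, 0.2, -3.5]
grip_width: 0.0311
t 19.95 grasp [0.5699 0.3035 0.1487] axis yaw 15.25 xdir [-0.042 -0.017 -0.999] F [ 0.8  0.2 -3.5] T [ 0.07 -0.08  0.02] w 0.0311
scene [0.5674 0.2992 0.1493] 0.55
```

View pics/k1o.png

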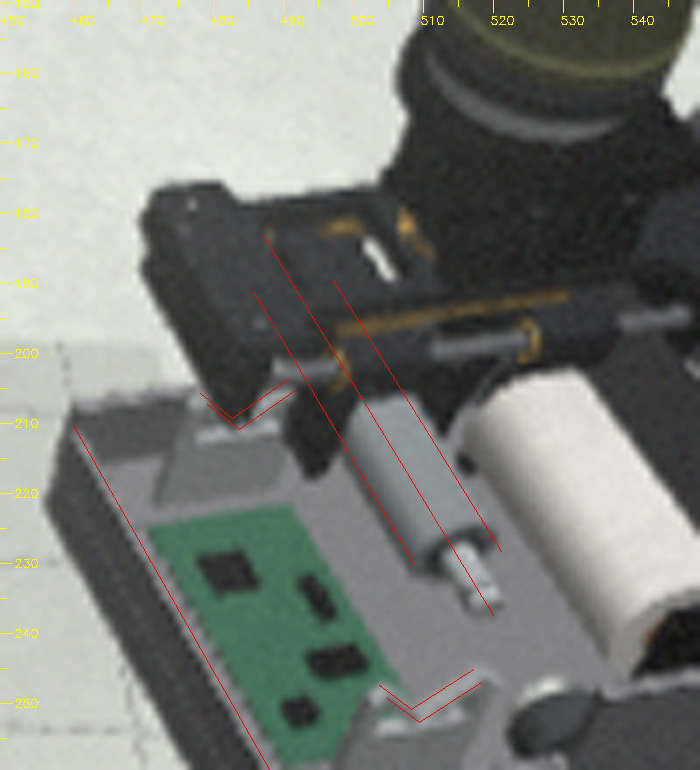

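View pics/top6.png

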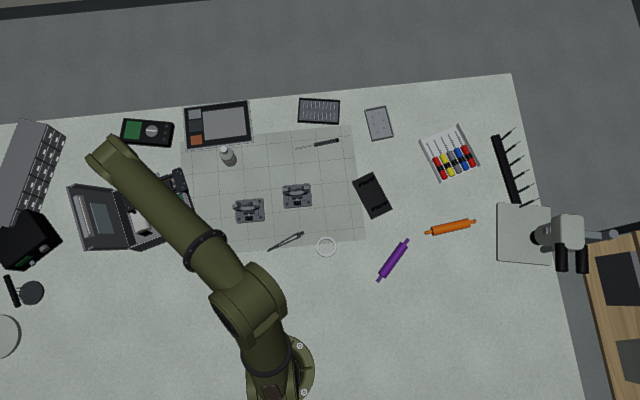

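The picture shows the roller above the saddles, near journal tip at (520,236), near V at (508,251), far V at (484,209). Lowering to just above the plates and checking the end play.

```bash
python3 -m pendant '{"xyz":[[0,0.002,-0.015],[0,0,-0.015],[0,0,-0.004],[0,0,0],[0,0,0]],"turn":[0.003,0,0,0,0]}' 0 35; python3 st.py
cat >> rv.py <<'E'
def circ(g,a,nn,d,r):
    b=np.cross(a,nn);return [g+d*a+r*(np.cos(t)*nn+np.sin(t)*b) for t in np.linspace(0,2*np.pi,40)]
def view2(n,box,f,out,S0=((.570,.3065),15.5)):
    q=readout.get_obs()
    from scipy.spatial.transform import Rotation as Ro
    R=Ro.from_euler('xyz',q['tool_rot'],degrees=True).as_matrix();g=q['tool_pos']-R[:,0]*env.grip_point_offset;a=-R[:,2];nn=R[:,1]
    c='scene';snap(c,c+n+'.png')
    S=segs(c,*S0,sad[:4])
    for d,r in((.065,.016),(.065,.006),(.09,.006)): S.append(pix(c,circ(g,a,nn,d,r)))
    crop('pics/'+c+n+'.png',*box,f,out); crop('pics/'+c+n+'.png',*box,f,out.replace('.png','o.png'),S)
E
python3 -c "
from rv import *
view2('7',(465,195,60,65),11,'pics/l1.png')"
```

```text
time_s: 20.78
tool_pos: [0.5691, 0.3054, 0.0938]
tool_rot: [6.0, 87.4, -158.5]
force: [-0.7, 0.3, -3.2]
grip_width: 0.0313
t 20.77 grasp [0.5699 0.3057 0.1125] axis yaw 15.44 xdir [-0.042 -0.017 -0.999] F [-0.7  0.3 -3.2] T [ 0.07 -0.15 -0.  ] w 0.0313
```

View pics/l1o.png

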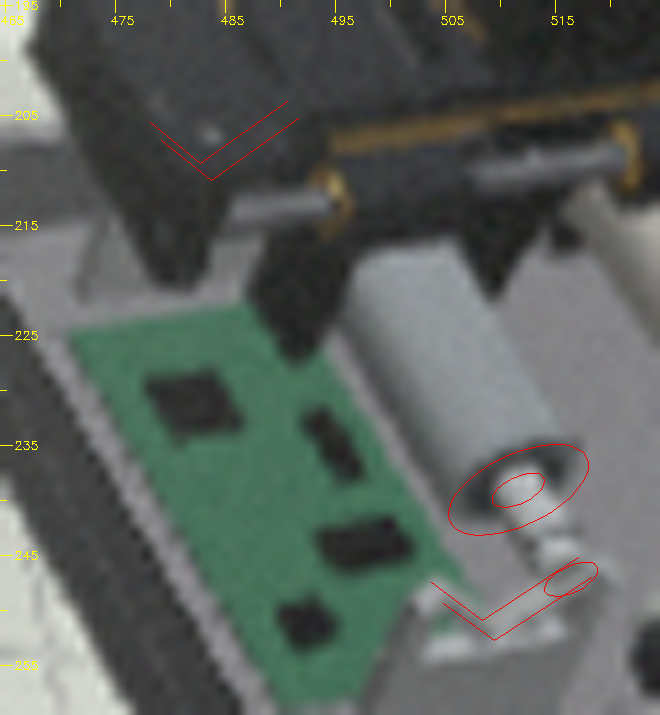

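View pics/l1.png

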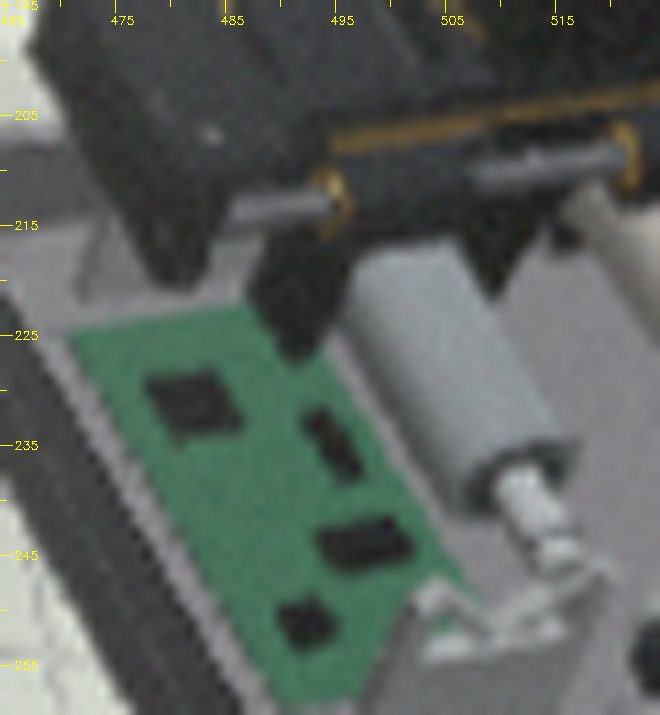

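```bash
python3 - <<'E'
from ov import *
P=[[(-.073,-.020,.088),(-.073,.020,.088)],[(.073,-.020,.088),(.073,.020,.088)]]
for s in segs('scene',(.570,.3065),15.5,P): print(s.round(1).tolist())
print(segs('scene',(.575,.3079),15.5,P)[0].round(1).tolist())
E
```

```text
[[478.0, 206.6], [491.9, 204.4]]
[[503.5, 248.5], [518.5, 246.0]]
[[478.8, 208.0], [492.7, 205.8]]
```

Roller vs saddle in the same camera: the roller sits about 3 mm too far toward −x along its axis. Shifting +3 mm along the axis, then lowering.

```bash
python3 -m pendant '{"xyz":[[0.0028,0.0013,-0.004],[0,0,-0.005],[0,0,-0.004],[0,0,0]],"turn":[0,0,0,0]}' 0 35; python3 st.py
python3 -m pendant '{"xyz":[[0,0,-0.004],[0,0,-0.003],[0,0,0]],"turn":[0,0,0]}' 0 35; python3 st.py
python3 -c "
from rv import *
view2('8',(465,195,60,65),11,'pics/m1.png')"
```

```text
time_s: 21.32
tool_pos: [0.5726, 0.307, 0.0806]
tool_rot: [6.0, 87.5, -158.6]
force: [-0.2, -1.0, -3.9]
grip_width: 0.031
t 21.32 grasp [0.5733 0.3073 0.0993] axis yaw 15.43 xdir [-0.041 -0.016 -0.999] F [-0.2 -1.  -3.9] T [ 0.01 -0.05  0.  ] w 0.031
time_s: 21.7
tool_pos: [0.5725, 0.307, 0.0731]
tool_rot: [6.0, 87.5, -158.6]
force: [0.7, 0.4, -2.7]
grip_width: 0.0314
t 21.7 grasp [0.5733 0.3073 0.0918] axis yaw 15.43 xdir [-0.041 -0.016 -0.999] F [ 0.7  0.4 -2.7] T [ 0.01 -0.05  0.01] w 0.0314
```

View pics/m1.png

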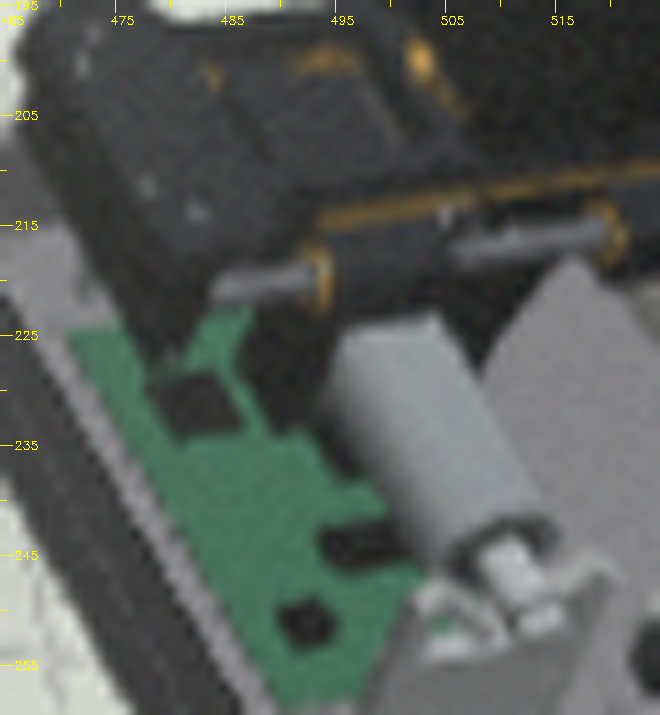

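The near journal is over its V at (512,250), and the body end stands inboard of the near plate. Lowering in small steps with a softer grip, so the tilt of about 2.5° can settle.

```bash
python3 -m pendant '{"xyz":[[0,0,-0.003],[0,0,-0.003],[0,0,0]],"turn":[0,0,0]}' 0 15; python3 st.py
python3 -m pendant '{"xyz":[[0,0,-0.0025],[0,0,0]],"turn":[0,0]}' 0 15; python3 st.py
```

```text
time_s: 22.12
tool_pos: [0.5727, 0.307, 0.067]
tool_rot: [6.0, 87.5, -158.6]
force: [-0.9, -0.3, -3.6]
grip_width: 0.0316
t 22.12 grasp [0.5735 0.3073 0.0857] axis yaw 15.43 xdir [-0.04  -0.016 -0.999] F [-0.9 -0.3 -3.6] T [ 0.07 -0.11  0.03] w 0.0316
time_s: 22.38
tool_pos: [0.5729, 0.3074, 0.0648]
tool_rot: [5.5, 87.6, -159.0]
force: [0.0, -0.3, -2.5]
grip_width: 0.0314
t 22.38 grasp [0.5737 0.3077 0.0834] axis yaw 15.44 xdir [-0.04  -0.015 -0.999] F [ 0.  -0.3 -2.5] T [ 0.09 -0.06  0.  ] w 0.0314
```

```bash
python3 -m pendant '{"xyz":[[0,0,-0.0015],[0,0,0]],"turn":[0,0]}' 0 15; python3 st.py
python3 -m pendant '{"xyz":[[0,0,-0.0015],[0,0,0]],"turn":[0,0]}' 0 15; python3 st.py
```

```text
time_s: 22.62
tool_pos: [0.573, 0.3079, 0.0637]
tool_rot: [5.1, 87.6, -159.5]
force: [-0.4, -0.7, -2.8]
grip_width: 0.0316
t 22.62 grasp [0.5738 0.3082 0.0824] axis yaw 15.46 xdir [-0.039 -0.015 -0.999] F [-0.4 -0.7 -2.8] T [ 0.09 -0.13 -0.01] w 0.0316
time_s: 22.88
tool_pos: [0.5732, 0.3081, 0.0624]
tool_rot: [4.8, 87.6, -159.7]
force: [-0.3, 0.3, -1.8]
grip_width: 0.0315
t 22.88 grasp [0.5739 0.3084 0.0811] axis yaw 15.47 xdir [-0.039 -0.014 -0.999] F [-0.3  0.3 -1.8] T [ 0.11 -0.06 -0.02] w 0.0315
```

```bash
python3 -m pendant '{"xyz":[[0,0,-0.0015],[0,0,0]],"turn":[0,0]}' 0 12; python3 st.py
python3 -m pendant '{"xyz":[[0,0,-0.0015],[0,0,0]],"turn":[0,0]}' 0 12; python3 st.py
```

```text
time_s: 23.12
tool_pos: [0.5732, 0.3089, 0.0615]
tool_rot: [3.7, 87.7, -160.8]
force: [0.4, 1.0, -2.7]
grip_width: 0.0317
t 23.12 grasp [0.5739 0.3091 0.0801] axis yaw 15.49 xdir [-0.038 -0.013 -0.999] F [ 0.4  1.  -2.7] T [ 0.16 -0.07  0.  ] w 0.0317
time_s: 23.38
tool_pos: [0.5733, 0.3095, 0.0608]
tool_rot: [3.2, 87.7, -161.4]
force: [-0.8, -0.0, -0.6]
grip_width: 0.0319
t 23.38 grasp [0.574  0.3097 0.0795] axis yaw 15.5 xdir [-0.038 -0.013 -0.999] F [-0.8 -0.  -0.6] T [ 0.07  0.08 -0.03] w 0.0319
```

```bash
python3 -m pendant '{"xyz":[[0,0.001,-0.0012],[0,0,0]],"turn":[0,0]}' 0 12; python3 st.py
python3 -m pendant '{"xyz":[[0,0,-0.001],[0,0,0]],"turn":[0,0]}' 0 12; python3 st.py
python3 -c "
from rv import *
view2('9',(465,195,60,65),11,'pics/n1.png')"
```

```text
time_s: 23.62
tool_pos: [0.5733, 0.3094, 0.0608]
tool_rot: [6.0, 87.7, -158.5]
force: [-1.6, 1.4, -0.5]
grip_width: 0.0317
t 23.62 grasp [0.574  0.3097 0.0795] axis yaw 15.46 xdir [-0.038 -0.015 -0.999] F [-1.6  1.4 -0.5] T [ 0.26  0.09 -0.  ] w 0.0317
time_s: 23.88
tool_pos: [0.5733, 0.3095, 0.0608]
tool_rot: [6.5, 87.7, -158.0]
force: [-1.3, 0.1, 0.7]
grip_width: 0.0318
t 23.88 grasp [0.574  0.3097 0.0794] axis yaw 15.46 xdir [-0.038 -0.015 -0.999] F [-1.3  0.1  0.7] T [0.07 0.22 0.04] w 0.0318
```

View pics/n1.png

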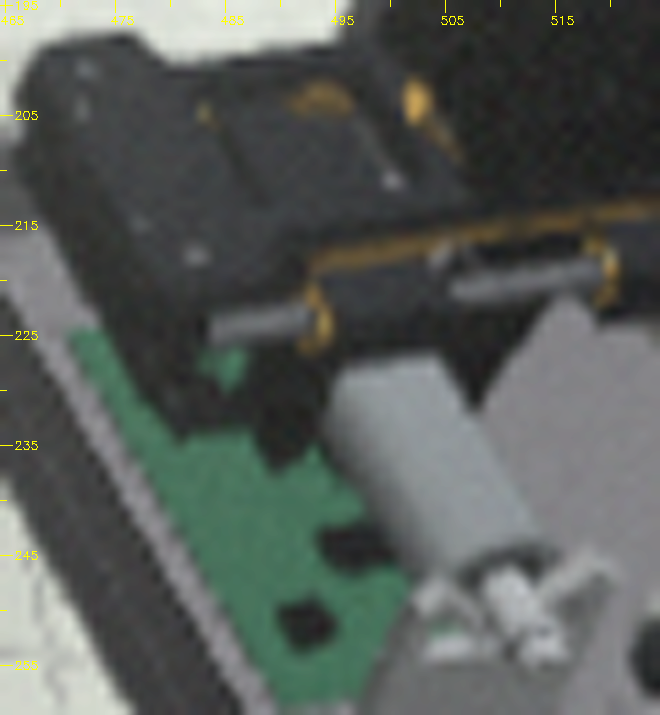

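```bash
python3 -m pendant '{"xyz":[[0,0,-0.002],[0,0,-0.002]],"turn":[0,0]}' 0 8; python3 st.py
python3 -m pendant '{"xyz":[[0,0,-0.002],[0,0,0]],"turn":[0,0]}' 0 5; python3 st.py
```

```text
time_s: 24.18
tool_pos: [0.5738, 0.3096, 0.0598]
tool_rot: [8.1, 87.7, -156.4]
force: [-4.1, -2.0, 12.4]
grip_width: 0.0316
t 24.18 grasp [0.5745 0.3099 0.0785] axis yaw 15.44 xdir [-0.036 -0.016 -0.999] F [-4.1 -2.  12.4] T [-0.58  0.99  0.07] w 0.0316
time_s: 24.42
tool_pos: [0.5743, 0.3097, 0.059]
tool_rot: [8.9, 87.8, -155.7]
force: [-2.2, 0.7, 0.5]
grip_width: 0.032
t 24.43 grasp [0.575  0.3099 0.0777] axis yaw 15.43 xdir [-0.035 -0.016 -0.999] F [-2.2  0.7  0.5] T [-0.02  0.33 -0.03] w 0.032
```

```bash
python3 - <<'E'
from rv import *
snap('scene','scene10.png')
g=np.array([.5735,.3099,.078]);y=np.radians(15.45);n=np.array([-np.sin(y),np.cos(y),0])
for k,t in enumerate((0,-.038)):
    a=np.array([np.cos(y),np.sin(y),t]);a/=np.linalg.norm(a);gg=g+np.array([0,0,-.073*t])
    S=[pix('scene',[gg-.09*a,gg+.09*a])]
    for s in(-1,1):S.append(pix('scene',[gg-.065*a+s*.016*n,gg+.065*a+s*.016*n]))
    S.append(pix('scene',circ(gg,a,n,.065,.016)))
    crop('pics/scene10.png',485,210,42,50,10,f'pics/p{k}.png',S)
import cv2
cv2.imwrite('pics/p.png',cv2.hconcat([cv2.imread('pics/p0.png')[:, :400],cv2.imread('pics/p1.png')[:,:400]]))
E
```

```text
(no output)
```

View pics/p.png

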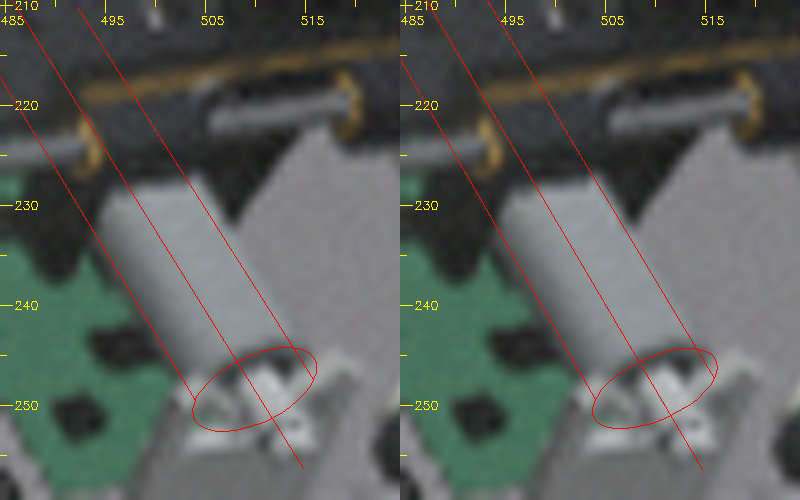

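```bash
python3 - <<'E'
from crop import crop
import cv2
crop('pics/scene0.png',495,235,30,30,13,'pics/q0.png');crop('pics/scene10.png',495,235,30,30,13,'pics/q1.png')
cv2.imwrite('pics/q.png',cv2.hconcat([cv2.imread('pics/q0.png'),cv2.imread('pics/q1.png')]))
E
```

```text
(no output)
```

View pics/q.png

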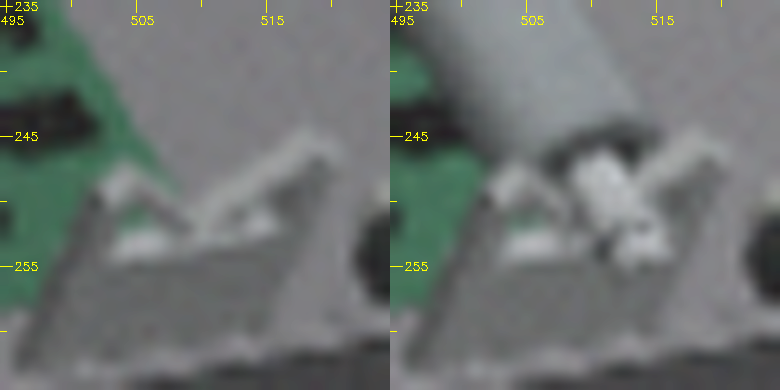

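The near journal lies in its V at about (512,250), and the shoulder stands inboard of the plate. Easing the grip to 3 N so it settles before release.

```bash
python3 -m pendant '{"xyz":[[0,0,0],[0,0,0],[0,0,0]],"turn":[0,0,0]}' 0 3; python3 st.py
python3 - <<'E'
from rv import *
snap('scene','scene11.png')
for d in pinpoint('scene','roller_center'):
    w=toW('scene',d['at']); print(w.round(4),round(d['score'],2))
a=cv2.imread('pics/scene10.png').astype(int)[205:265,480:530];b=cv2.imread('pics/scene11.png').astype(int)[205:265,480:530]
print(abs(a-b).mean(),abs(a-b).max())
crop('pics/scene11.png',470,200,65,65,9,'pics/r.png')
E
```

```text
time_s: 24.85
tool_pos: [0.5743, 0.3097, 0.059]
tool_rot: [8.8, 87.8, -155.8]
force: [-2.1, -0.1, 3.1]
grip_width: 0.0323
t 24.85 grasp [0.575  0.31   0.0777] axis yaw 15.43 xdir [-0.035 -0.016 -0.999] F [-2.1 -0.1  3.1] T [-0.08  0.39  0.01] w 0.0323
[0.5697 0.3076 0.0797] 0.88
[0.3318 0.1269 0.016 ] 0.88
[ 0.308  -0.4087  0.0162] 0.84
[ 0.4005 -0.6171  0.0183] 0.76
1.9572222222222222 40
```

View pics/r.png

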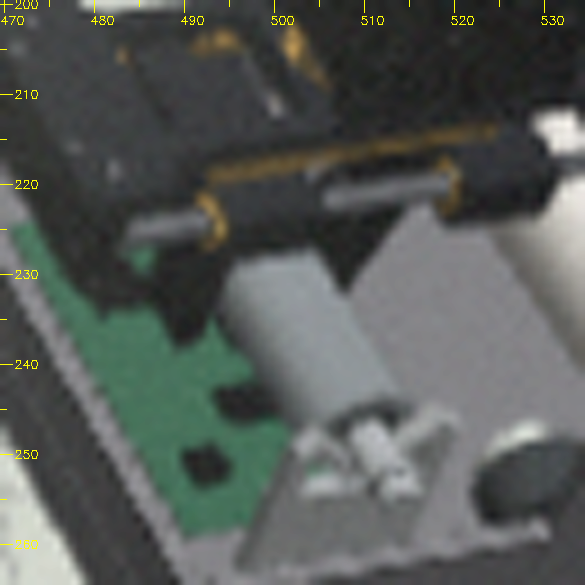

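The network puts the roller at (0.570, 0.308, 0.080), on the saddle point, and the saddles carry its weight. Releasing slowly.

```bash
python3 -m pendant '{"xyz":[[0,0,0],[0,0,0]],"turn":[0,0]}' 0.40 3; python3 st.py; python3 -m pendant '{"xyz":[[0,0,0],[0,0,0],[0,0,0],[0,0,0]],"turn":[0,0,0,0]}' 0.65 3; python3 st.py
python3 - <<'E'
from rv import *
snap('scene','scene12.png')
crop('pics/scene12.png',470,200,65,65,9,'pics/s.png')
E
```

```text
time_s: 25.2
tool_pos: [0.5749, 0.3091, 0.058]
tool_rot: [9.5, 87.8, -155.1]
force: [0.7, -0.7, 0.1]
grip_width: 0.0348
t 25.2 grasp [0.5755 0.3094 0.0767] axis yaw 15.4 xdir [-0.035 -0.016 -0.999] F [ 0.7 -0.7  0.1] T [ 0.01 -0.07  0.03] w 0.0348
time_s: 25.7
tool_pos: [0.575, 0.3087, 0.0572]
tool_rot: [9.6, 87.8, -155.0]
force: [0.2, 0.8, 0.6]
grip_width: 0.0557
t 25.7 grasp [0.5757 0.309  0.0759] axis yaw 15.38 xdir [-0.035 -0.016 -0.999] F [0.2 0.8 0.6] T [0.08 0.   0.01] w 0.0557
```

View pics/s.png

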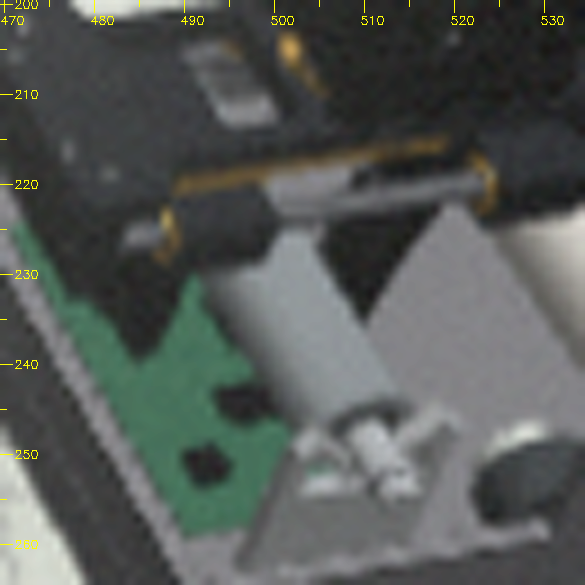

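Released without movement. Lifting straight up.

```bash
python3 -m pendant '{"xyz":[[0,0,0.01],[0,0,0.02],[0,0,0.03],[0,0,0.04],[0,0,0.05],[0,0,0.05],[0,0,0.03],[0,0,0]],"turn":[0,0,0,0,0,0,0,0]}' 0.65 3; python3 st.py; python3 -m pendant '{"xyz":[[-0.03,-0.05,0],[-0.03,-0.05,0],[-0.03,-0.05,0],[-0.03,-0.05,0],[0,-0.05,0],[0,0,0]],"turn":[0,0,0,0,0,0]}'; python3 - <<'E'
from rv import *
for c in('scene','top'):
    snap(c,c+'13.png')
    for d in pinpoint(c,'roller_center'):
        w=toW(c,d['at']); print(c,w.round(4),round(d['score'],2))
crop('pics/scene13.png',455,190,90,75,8,'pics/t.png');crop('pics/top13.png',140,165,70,70,8,'pics/u.png')
E
python3 st.py
```

```text
time_s: 26.75
tool_pos: [0.5739, 0.3099, 0.3062]
tool_rot: [7.7, 88.4, -156.9]
force: [0.2, 0.4, -0.6]
grip_width: 0.0565
t 26.75 grasp [0.5744 0.3101 0.3249] axis yaw 15.48 xdir [-0.026 -0.011 -1.   ] F [ 0.2  0.4 -0.6] T [ 0.03 -0.06 -0.  ] w 0.0565
time_s: 27.5
tool_pos: [0.4458, 0.0531, 0.3013]
tool_rot: [3.0, 88.0, -161.5]
force: [0.5, -0.6, 0.4]
grip_width: 0.0568
scene [ 0.3067 -0.4088  0.0149] 0.9
scene [0.3303 0.1288 0.016 ] 0.9
scene [ 0.3983 -0.6151  0.0158] 0.88
scene [0.568  0.3091 0.0819] 0.61
top [0.5743 0.309  0.0812] 0.91
top [ 0.3978 -0.6187  0.0114] 0.84
top [ 0.313  -0.4043  0.0193] 0.59
t 27.7 grasp [0.447  0.0596 0.3203] axis yaw 16.09 xdir [-0.033 -0.009 -0.999] F [-0.8 -0.1 -0.3] T [ 0.   -0.06  0.04] w 0.0563
```

View pics/t.png

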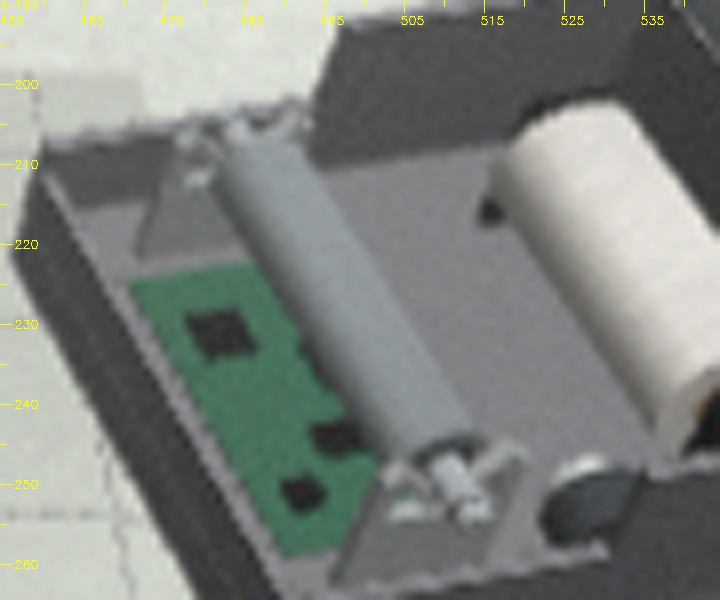

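View pics/u.png

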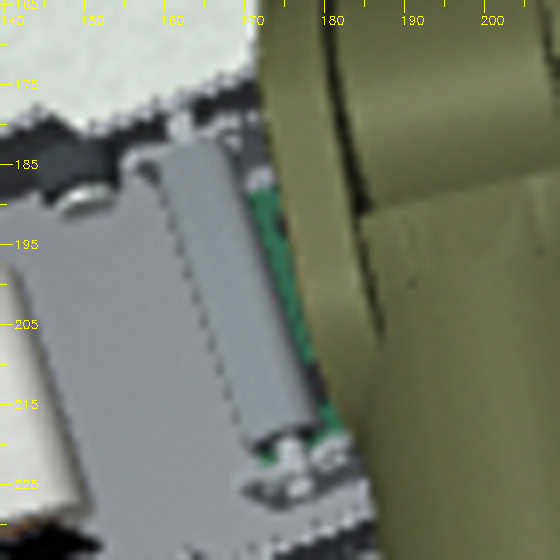

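View pics/scene13.png

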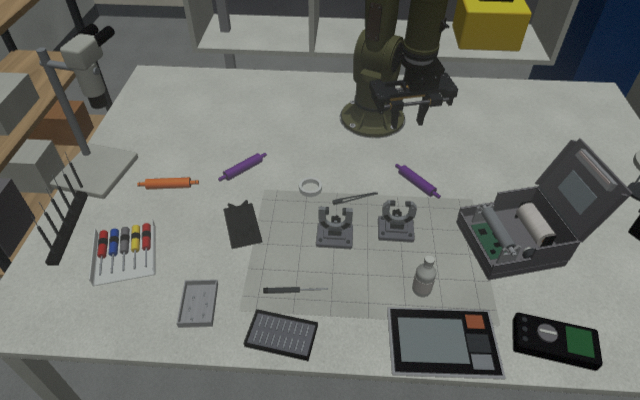

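```bash
python3 - <<'E'
from rv import *
c0=np.array([.5725,.3085,.078]);y=np.radians(15.45);n=np.array([-np.sin(y),np.cos(y),0])
for cam,box,f in(('scene',(470,198,52,62),10),('top',(150,175,45,60),10)):
    L=[]
    for t in (0,.1):
        a=np.array([np.cos(y),np.sin(y),t]);a/=np.linalg.norm(a);g=c0+np.array([0,0,.073*abs(t)])
        S=[]
        for d,r in((.065,.016),(-.065,.016),(.09,.006),(-.09,.006)):S.append(pix(cam,circ(g,a,n,d,r)))
        S.append(pix(cam,[g-.09*a,g+.09*a]))
        o=f'pics/v{cam}{t}.png';crop(f'pics/{cam}13.png',*box,f,o,S);L.append(cv2.imread(o)[:, :400])
    o=cv2.hconcat(L[:1]);crop(f'pics/{cam}13.png',*box,f,'pics/tmp.png');cv2.imwrite(f'pics/v_{cam}.png',cv2.resize(cv2.hconcat([L[0],cv2.imread('pics/tmp.png')[:, :400]]),(800,int(box[3]*f)))[:600])
E
```

```text
(no output)
```

View pics/v_scene.png

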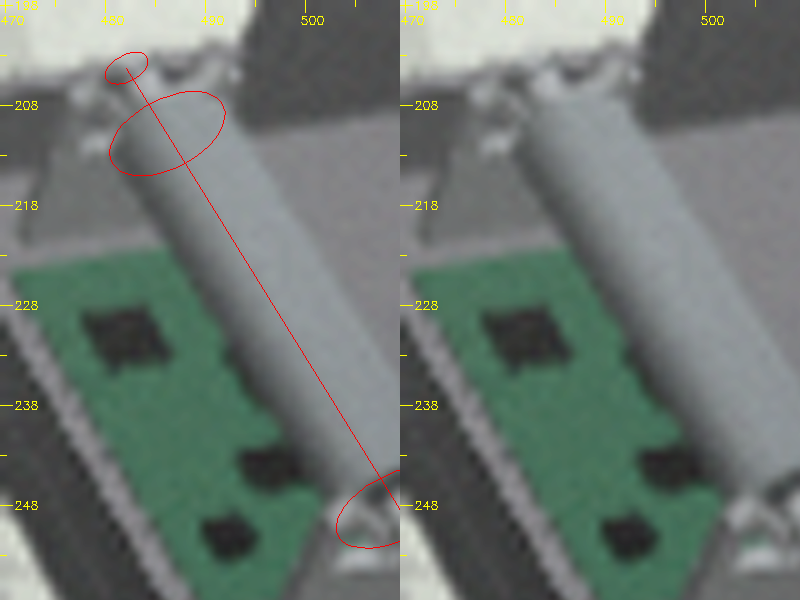

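View pics/v_top.png

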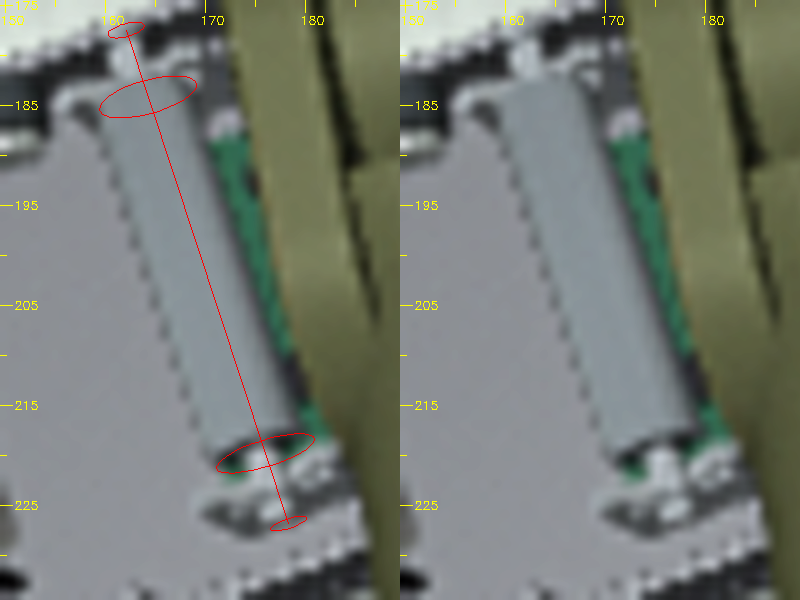

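```bash
python3 - <<'E'
from rv import *
def pair(cam,box,f,out,S=[]):
    L=[]
    for k in('0','13'):
        crop(f'pics/{cam}{k}.png',*box,f,'pics/tmp.png',S);L.append(cv2.imread('pics/tmp.png'))
    cv2.imwrite(out,cv2.hconcat(L))
pair('scene',(470,198,28,28),14,'pics/w1.png')
pair('top',(152,174,40,56),10,'pics/w2.png')
# expected seated circles at plate mid for nominal saddle (S residual-corrected by eye)
c0=np.array([.570,.3065,.078]);y=np.radians(15.5);a=np.array([np.cos(y),np.sin(y),0]);n=np.array([-np.sin(y),np.cos(y),0])
for cam in('scene','top'): print(cam,[pix(cam,[c0+d*a])[0].round(1).tolist() for d in(-.09,-.073,-.065,.065,.073,.09)])
E
```

```text
scene [[481.2, 203.6], [484.0, 208.1], [485.3, 210.2], [508.3, 247.3], [509.8, 249.8], [513.1, 255.1]]
top [[179.0, 227.5], [177.4, 222.8], [176.7, 220.5], [164.9, 184.9], [164.2, 182.7], [162.7, 178.2]]
```

View pics/w1.png

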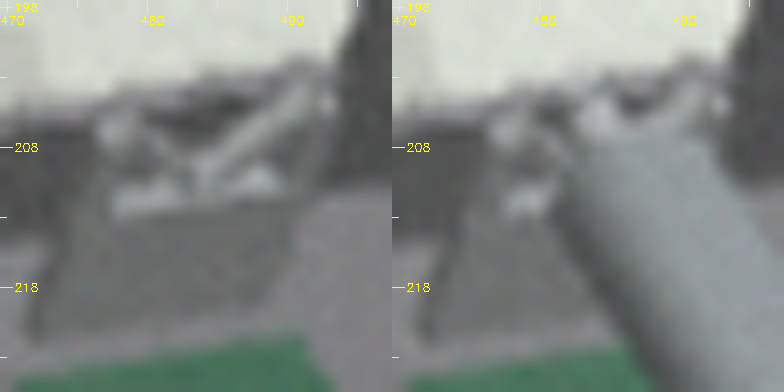

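View pics/w2.png

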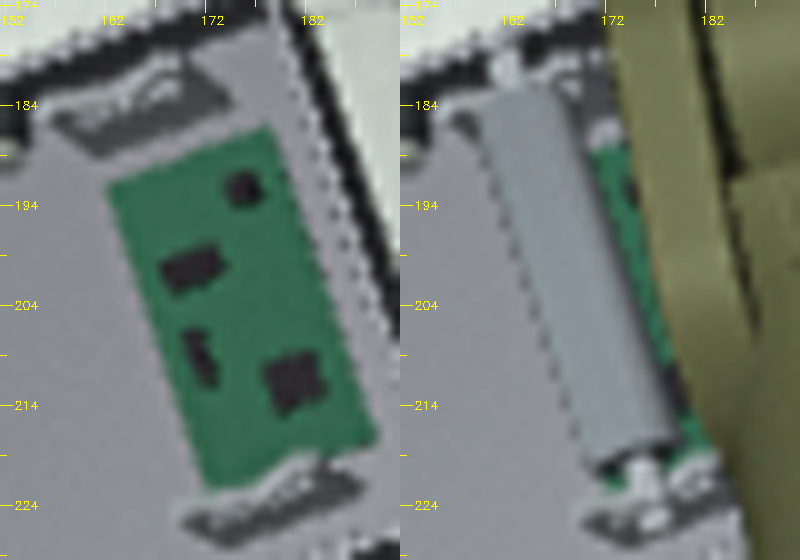

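Final views: the roller's journals lie in both saddle Vs, far at (486,206) and near at (512,250) in scene. The body is between the plates, the gripper is clear, and the bystanders are where they were. Handing in.

```bash
python3 - <<'E'
from cell import sign_off,readout
o=readout.get_obs();print(o['time_s'],o['force'])
print(sign_off())
E
```

```text
27.7 [-0.81291672 -0.0666793  -0.2727076 ]
the job is handed in; nothing more can be done
None
```

I checked the steel roller in both gauges, laid it in the printer saddles and let go. The job was handed in at 27.7 s with the gripper well clear.

- **GO gauge:** the roller passed freely between the jaws, its axis about 31 mm under the tips, with no noticeable contact force. I then lifted it back out.
- **NO-GO gauge:** the jaw tips stopped it. It bore for about 1.6 s with a push of about 4–6 N and almost no sideways force, which is what I took as bearing on both tips.
- **Printer:** it was lowered in small steps into the saddles. One step pushed briefly with about 15 N to level the 2.5° tilt the arm had picked up. The roller did not move when released.
- **Last checks:** both cameras show a journal in each V and the body between the plates. In the scene picture the bottle, tape, screwdriver, tweezers and the coloured look-alike rollers are where they were.
- **What disagreed:** the network estimates put the roller 1–5 mm toward the +x end, still about within the 5 mm play. They also put it about 3 mm rearward and 2–5 mm higher than the saddle point. The arm was guided about 2 mm rearward as the journals went into the Vs, so I take the saddle estimate to be off, but I did not settle it.

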